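# Shingle the slide mailers in the lab carrier and close the bail

## Robot

A 7-joint arm with a two-finger parallel gripper is mounted at the origin on a cart in front of the work surface, level with it; the furniture and walls round the work are solid. World frame = base frame: x ahead of the robot, y to its left, z up, the work surface at z = 0. Lengths are in mm, angles in rad, forces in N, time in s.
With the tool pointing down it reaches from about 425 to 1025 mm from the base axis. Payload 3.6 kg.
Tool frame: the origin (TCP) lies at the very end of the fingers, on their centre line; the grasp point (between the pads) lies 19 mm behind it; z points along the fingers, y is the direction in which the jaws open and shut (so a half turn about z gives the same grasp; the last joint's range is limited). The gripper opens to 85 mm and grips with 20 to 120 N. Pads are 22 mm wide; open, the fingers measure 114 mm over their backs; the gripper's body (76 mm by 85 mm) begins 54 mm behind the grasp point. The pads swing forward as they close: fully open they stand 13 mm farther back than shut.
Start: joints at [1.091, 0.591, 0.048, 1.609, -0.033, 0.943, -0.034], TCP at [273.491, -671.44, 231.302] pointing down, gripper open.
Joint ranges: [-2.69, 2.69], [-0.47, 2.24], [-1.27, 1.36], [0.19, 2.51], [-1.53, 4.68], [0.08, 2.07], [-3.09, 3.09]. Speed limits (rad/s): [2.57, 2.57, 3.14, 3.14, 3.14, 3.14, 3.14].

## Interface

Orientations are given as a rotation vector (axis times angle).
In Python, from workcell import observe, capture, job_done, search_frame, landmark_of gives the robot as it stands.
- The arm moves only by the tool jog_arm, never from a script. Its argument "increments" is a list of rows, each a list of 3 entries, a list of its own where there are three numbers: the turn, a rotation vector about the tool's x, y, z in units of 0.12 rad (1.0 is 0.12 rad), then the shift along the tool's x, y, z in units of 25 mm (1.0 is 25 mm), then the opening, from -1 (shut) to 1 (fully open), so that 0 is half open. A call has 1 to 8 rows; each row shifts and turns the pose as measured when the row begins, along the tool's axes as they then stand; what a row does not reach is not made up. A row lasts 1/8 s, in which the tool goes at most 62.5 mm and 10.7 degrees, less where a joint would pass 70% of its speed; a pose out of reach is approached as far as the arm can. A call with a number of a shift or a turn outside -1 to 1 is refused whole. A call with a gripper value outside its range is refused whole. The fingers move at their own pace and stop on an object; the grip force is fixed at half the most. Time passes only in rows, so rows that do not move let the fingers close. It gives the time, the measured TCP pose, the force and the opening at its end, in the units of the state.
- observe(): the state, without advancing time (a new reading comes with each control period).
- capture(name): name is "scene" or "top"; returns a dict with "color" (384x512x3 uint8, blue, green, red), "z_map" (384x512 float32, mm along the optical axis (not along the pixel's ray), 0 where there is no reading), "K" (3x3 intrinsics, pixels), "k1" (the pictures are not rectified: a ray, as slopes to the right and down, at radius r is drawn at 1 + k1 r^2 times it, then the intrinsics apply), "R" (3x3) and "t" (3): a world point X has camera coordinates R X + t. Camera axes: x right, y down, z forward; pixel columns grow to the right and rows downward; lengths in mm; the calibration is good to about 2 mm. A picture is of the moment at which its call begins.
- job_done(): hands the job in, once; it reports no verdict.
Trained networks look in a picture, given as the dict that the camera call returned (one of the last four; its "shot" number tells which), for a name from the list of things; names that differ only in an ending like _2 or _b are one class to them, and where a whole thing is asked for, a point or a joint stands for the part that bears it (a point fixed in the world has none). Each returns a list of dicts, best first, with "confidence" (0 to 1); they miss things now and then, are a little off and sometimes report something else, mostly with a low value. They report only what shows in the picture. A call takes as long as a camera call. They do not tell look-alikes from the thing itself.
- search_frame(picture, name): "box" ([centre column, centre row, width, height] in pixels, round what is visible of it).
- landmark_of(picture, name): "pixel" ([column, row] in pixels: a listed point, or the origin of a listed thing).
The state is a dict: "clock": time; "joint_pos": joint angles; "joint_vel": joint speeds; "effort": joint torques, N m; "ee_pos": TCP position; "ee_rot": TCP orientation; "force": force on the tool from outside, world axes, zero at the start; "ft_torque": the same for the moment, N m; "width": finger opening in mm.
Only numpy, scipy, OpenCV 4.12 (cv2) and the standard library are available. Lean on these libraries where they do the work, as an engineer would, in place of code of your own. Each camera call takes 0.05 s, during which the arm holds its last target.

## Task

Get the three grey slide mailers ready for the lab run: lay them label up along the middle of the steel carrier's ribbed bed, overlapping like roof tiles from the stop end, each one straight, with its tab end down on the bed close behind its own cross rib and its hinge end lying up on the ramp or on the mailer before it, so that all three labels show. Then swing the rubber-sleeved bail over from the far side and press it down until its bar lies on the mailers. Do not knock over the standing ampoule.

Things in the scene. Friction and masses are not known exactly. Their poses are not given: they have to be found in the camera images.
- mailer_a_centre (a point): Centre of one of three identical slide mailers: closed flat grey plastic cases, 92 x 58 x 7 mm, 45 g, lying label up on the worktop (centre 3.5 mm above it). x runs lengthwise from the tab end to the hinge end, y across the 58 mm width (grasp across it), z up out of the label side. Tab ends (blank white label, small snap tab) point roughly to the robot's right at the start.
- mailer_a_tab (a point): Middle of the tab end of mailer a: 46 mm from its centre along its -x, half-way up its thickness. Same axes as the mailer.
- mailer_b_centre (a point): Centre of one of three identical slide mailers: closed flat grey plastic cases, 92 x 58 x 7 mm, 45 g, lying label up on the worktop (centre 3.5 mm above it). x runs lengthwise from the tab end to the hinge end, y across the 58 mm width (grasp across it), z up out of the label side. Tab ends (blank white label, small snap tab) point roughly to the robot's right at the start.
- mailer_b_tab (a point): Middle of the tab end of mailer b: 46 mm from its centre along its -x, half-way up its thickness. Same axes as the mailer.
- mailer_c_centre (a point): Centre of one of three identical slide mailers: closed flat grey plastic cases, 92 x 58 x 7 mm, 45 g, lying label up on the worktop (centre 3.5 mm above it). x runs lengthwise from the tab end to the hinge end, y across the 58 mm width (grasp across it), z up out of the label side. Tab ends (blank white label, small snap tab) point roughly to the robot's right at the start.
- mailer_c_tab (a point): Middle of the tab end of mailer c: 46 mm from its centre along its -x, half-way up its thickness. Same axes as the mailer.
- carrier: Fixed level steel pan 262 x 150 mm, rim 15 mm high, carrying loops at its ends. Origin: middle of its underside, on the worktop. x: lengthwise to the stop end (about the robot's left); y: about towards the robot; z up. Along its middle a raised bed 48 mm wide, top 18 mm above the worktop, with three cross ribs 3 mm high, 40 mm apart (centres x = -9.5, -49.5, -89.5 mm).
- bay1 (a point): Where the middle of a laid mailer's tab end (half-way up its thickness) belongs, first bay, nearest the stop: on the carrier's middle line (x = -5.6 mm), 2.4 mm from its rib, on the rib's stop side, 3.4 mm above the bed. Axes as the carrier's. The first mailer's hinge end lies up on the starter ramp (x = 36 to 82 mm); an end stop plate behind it (x = 89.6 mm) is 37 mm above the worktop.
- bay2 (a point): Where the middle of a laid mailer's tab end (half-way up its thickness) belongs, second bay: as bay1, 40 mm further from the stop. Every laid mailer rises at 0.176 rad (10.1 degrees) from its tab end to its hinge end, each next one lying flat on the one before; its centre is 45.3 mm in carrier +x and 8.05 mm in z from its bay point.
- bay3 (a point): Where the middle of a laid mailer's tab end (half-way up its thickness) belongs, third bay, at the end away from the stop: as bay1, 80 mm further from the stop (x = -85.6 mm).
- bail (a joint): Angle of the hold-down bail (U of wire, arms 48 mm at the carrier's ends). 0: level, its bar lying on all three laid mailers along the middle line; grows as it opens, up (1.57) and over to the side away from the robot (2.6 to 2.9 at the start, limit 2.95). Stiff: stays where it is left, moves with 1 to 2 N at the bar.
- bail_bar (a point): Middle of the bail's bar, on its axis: black rubber-sleeved, 10 mm thick, 208 mm long, along the carrier's x. Moves on a circle of 48 mm radius about bail_hinge. Open, it can be pinched across from above, with 25 mm of free air below its axis.
- bail_hinge (a point): Point on the bail's hinge axis at mid-length of the carrier, 48 mm off its middle line (carrier -y, the side away from the robot), 46 mm above the worktop; axis parallel to the carrier's x. The bar swings up over it and comes down towards carrier +y.
- ampoule_centre (a point): Half-way up a standing glass ampoule, 21 x 20 x 80 mm, loose, near the back; it must stay upright.
Mind the look-alikes: they are no part of the job. Leave any pink look-alike of the part that bears mailer_b_centre alone.

How it is judged (in metres and radians):
On the way, in this order (a step that is already met when the one before it is completed fails the run):
1. a mailer lies in the first bay, on the starter ramp (((horizontal distance between mailer_a_tab and bay1 below 0.01 m and z of mailer_a_tab in the frame of bay1 between -0.0022 and 0.0022 m and z of mailer_a_centre in the frame of bay1 between 0.005 and 0.0115 m and angle between the y axis of mailer_a_centre and the y axis of carrier, either way round below 0.13 rad and angle between mailer_a_centre's own z axis and vertical below 0.35 rad) or (horizontal distance between mailer_b_tab and bay1 below 0.01 m and z of mailer_b_tab in the frame of bay1 between -0.0022 and 0.0022 m and z of mailer_b_centre in the frame of bay1 between 0.005 and 0.0115 m and angle between the y axis of mailer_b_centre and the y axis of carrier, either way round below 0.13 rad and angle between mailer_b_centre's own z axis and vertical below 0.35 rad) or (horizontal distance between mailer_c_tab and bay1 below 0.01 m and z of mailer_c_tab in the frame of bay1 between -0.0022 and 0.0022 m and z of mailer_c_centre in the frame of bay1 between 0.005 and 0.0115 m and angle between the y axis of mailer_c_centre and the y axis of carrier, either way round below 0.13 rad and angle between mailer_c_centre's own z axis and vertical below 0.35 rad))), for 0.2 s.
2. a second mailer overlaps it, tab end down in the second bay (((horizontal distance between mailer_a_tab and bay1 below 0.01 m and z of mailer_a_tab in the frame of bay1 between -0.0022 and 0.0022 m and z of mailer_a_centre in the frame of bay1 between 0.005 and 0.0115 m and angle between the y axis of mailer_a_centre and the y axis of carrier, either way round below 0.13 rad and angle between mailer_a_centre's own z axis and vertical below 0.35 rad) or (horizontal distance between mailer_b_tab and bay1 below 0.01 m and z of mailer_b_tab in the frame of bay1 between -0.0022 and 0.0022 m and z of mailer_b_centre in the frame of bay1 between 0.005 and 0.0115 m and angle between the y axis of mailer_b_centre and the y axis of carrier, either way round below 0.13 rad and angle between mailer_b_centre's own z axis and vertical below 0.35 rad) or (horizontal distance between mailer_c_tab and bay1 below 0.01 m and z of mailer_c_tab in the frame of bay1 between -0.0022 and 0.0022 m and z of mailer_c_centre in the frame of bay1 between 0.005 and 0.0115 m and angle between the y axis of mailer_c_centre and the y axis of carrier, either way round below 0.13 rad and angle between mailer_c_centre's own z axis and vertical below 0.35 rad)) and ((horizontal distance between mailer_a_tab and bay2 below 0.01 m and z of mailer_a_tab in the frame of bay2 between -0.0022 and 0.0022 m and z of mailer_a_centre in the frame of bay2 between 0.005 and 0.0115 m and angle between the y axis of mailer_a_centre and the y axis of carrier, either way round below 0.13 rad and angle between mailer_a_centre's own z axis and vertical below 0.35 rad) or (horizontal distance between mailer_b_tab and bay2 below 0.01 m and z of mailer_b_tab in the frame of bay2 between -0.0022 and 0.0022 m and z of mailer_b_centre in the frame of bay2 between 0.005 and 0.0115 m and angle between the y axis of mailer_b_centre and the y axis of carrier, either way round below 0.13 rad and angle between mailer_b_centre's own z axis and vertical below 0.35 rad) or (horizontal distance between mailer_c_tab and bay2 below 0.01 m and z of mailer_c_tab in the frame of bay2 between -0.0022 and 0.0022 m and z of mailer_c_centre in the frame of bay2 between 0.005 and 0.0115 m and angle between the y axis of mailer_c_centre and the y axis of carrier, either way round below 0.13 rad and angle between mailer_c_centre's own z axis and vertical below 0.35 rad))), for 0.2 s.
3. the third mailer overlaps the second, tab end down in the third bay (all of step 2 and ((horizontal distance between mailer_a_tab and bay3 below 0.01 m and z of mailer_a_tab in the frame of bay3 between -0.0022 and 0.0022 m and z of mailer_a_centre in the frame of bay3 between 0.005 and 0.0115 m and angle between the y axis of mailer_a_centre and the y axis of carrier, either way round below 0.13 rad and angle between mailer_a_centre's own z axis and vertical below 0.35 rad) or (horizontal distance between mailer_b_tab and bay3 below 0.01 m and z of mailer_b_tab in the frame of bay3 between -0.0022 and 0.0022 m and z of mailer_b_centre in the frame of bay3 between 0.005 and 0.0115 m and angle between the y axis of mailer_b_centre and the y axis of carrier, either way round below 0.13 rad and angle between mailer_b_centre's own z axis and vertical below 0.35 rad) or (horizontal distance between mailer_c_tab and bay3 below 0.01 m and z of mailer_c_tab in the frame of bay3 between -0.0022 and 0.0022 m and z of mailer_c_centre in the frame of bay3 between 0.005 and 0.0115 m and angle between the y axis of mailer_c_centre and the y axis of carrier, either way round below 0.13 rad and angle between mailer_c_centre's own z axis and vertical below 0.35 rad))), for 0.2 s.
4. the bail is down on the fan (value of joint bail below 0.12 rad), for 0.2 s.
At the end, for the whole second after the job is handed in: Each bay holds a mailer (any of them), label up: its tab end within 10 mm of the bay point and 2.2 mm of its height (not on a rib), its centre 5 to 11.5 mm higher than the bay point, square to the carrier within 0.13 rad. The bail is below 0.12 rad; mailers and bail are at rest (all of step 3 and value of joint bail below 0.12 rad and velocity of joint bail below 0.05 rad/s and linear speed of each of mailer_a, mailer_b, mailer_c below 0.02 m/s); the robot touches nothing.
It fails at once if the standing ampoule is knocked over (angle between ampoule_centre's own z axis and vertical above 0.5 rad).
It also fails if it takes over 72 s, if anything falls off the work surface, if the arm or the gripper's body presses on something with over 40 N, if the wrist force passes 120 N, or if a joint passes its speed limit or range.

## Working session

There is one attempt and no reset: what is moved stays moved. The work goes in short steps, Python scripts to look and compute and a tool call to move; the robot and the scene stay as the last step left them, time stands still between calls to the robot, and variables do not carry over. Pictures are saved under pics/ and viewed, and the job is handed in when it is done.

Besides the shell and the picture viewer there is one more tool, called after "Emit:" as a command line: name --argument value ..., lists and objects as JSON in quotes. jog_arm: Moves the arm, as the interface text tells. Shifts and turns lie within -1 to 1; 1 stands for 25 mm of shift or 0.12 rad of turn. Its arguments: {"type":"object","properties":{"increments":{"type":"array","items":{"type":"array"}}},"required":["increments"]}

```bash
ls; mkdir -p pics; cat > h.py <<'E'
import numpy as np, cv2
from workcell import *
E
python3 - <<'E'
from h import *
print(observe())
for n in ("scene","top"):
    p=capture(n); cv2.imwrite(f"pics/{n}0.png",p["color"]); np.savez(f"{n}0.npz",**{k:v for k,v in p.items()})
    print(n,p["K"],p["k1"],p["R"],p["t"],p.get("shot"))
    for nm in ("mailer_a_centre","mailer_a_tab","carrier","bay1","bay3","bail_bar","bail_hinge","ampoule_centre"):
        print(nm,[(np.round(d["pixel"],1).tolist(),round(d["confidence"],2)) for d in landmark_of(p,nm)])
    print([(np.round(d["box"]).tolist(),round(d["confidence"],2)) for d in search_frame(p,"mailer_a_centre")])
print(observe()["clock"])
E
```

```text
pics
{'clock': 0.0, 'joint_pos': array([ 1.09047532,  0.59217159,  0.04831875,  1.60988503, -0.03332635,
        0.94269303, -0.03369488]), 'joint_vel': array([ 0.00073134,  0.00112729, -0.0013596 , -0.000501  ,  0.00201548,
       -0.00119613,  0.00056261]), 'effort': array([-2.62323283e-05, -5.48687661e+01,  1.54688403e+00, -1.98124588e+01,
        9.49298643e-03,  8.79648433e-03, -7.91561973e-06]), 'ee_pos': array([ 273.1767689 , -670.63323028,  230.08012597]), 'ee_rot': array([-3.08076185e+00, -6.03478774e-01,  8.99201388e-04]), 'force': array([-0.28357214, -1.31133943, -0.70713675]), 'ft_torque': array([ 0.03689856, -0.03784449, -0.04856444]), 'width': 85.35890674431771}
scene [[478.13615279   0.         259.27169476]
 [  0.         478.13615279 193.01600918]
 [  0.           0.           1.        ]] 0.06393101816780246 [[-0.4971997  -0.86732934  0.02307099]
 [-0.3414415   0.17114912 -0.9241892 ]
 [ 0.79762783 -0.46738399 -0.38123752]] [  48.10951345  290.53069194 1032.27171128] 1
mailer_a_centre []
mailer_a_tab []
carrier [([133.9, 245.6], 0.83)]
bay1 [([166.1, 233.6], 0.71), 
[... 403 characters left out ...]
1  -0.99957107 -0.01462274]
 [-0.99111793  0.02706426 -0.13020284]
 [ 0.13054275  0.01118908 -0.99137954]] [-221.75847226  540.38437408 1410.08204003] 2
mailer_a_centre [([290.1, 200.6], 0.78), ([254.0, 211.7], 0.4)]
mailer_a_tab [([301.5, 203.6], 0.55)]
carrier [([159.1, 204.4], 0.8)]
bay1 [([157.7, 204.6], 0.86), ([166.6, 204.3], 0.85), ([179.1, 204.8], 0.58)]
bay3 [([157.7, 204.6], 0.86), ([166.6, 204.3], 0.85), ([179.1, 204.8], 0.58)]
bail_bar [([155.8, 206.3], 0.65), ([154.8, 182.9], 0.61), ([264.6, 214.9], 0.15)]
bail_hinge [([154.8, 190.9], 0.81), ([155.6, 207.1], 0.31)]
ampoule_centre [([195.2, 166.9], 0.52)]
[([290.0, 200.0, 18.0, 9.0], 0.66), ([252.0, 214.0, 22.0, 24.0], 0.51)]
1.0
```

View images.

View pics/scene0.png

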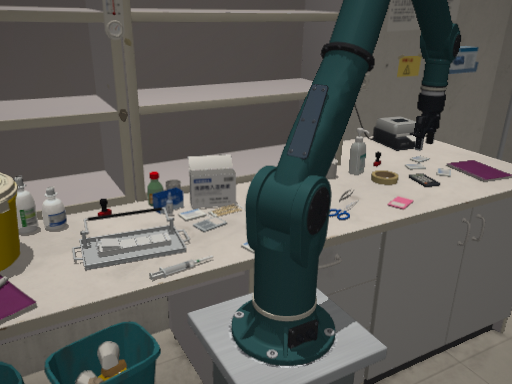

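View pics/top0.png

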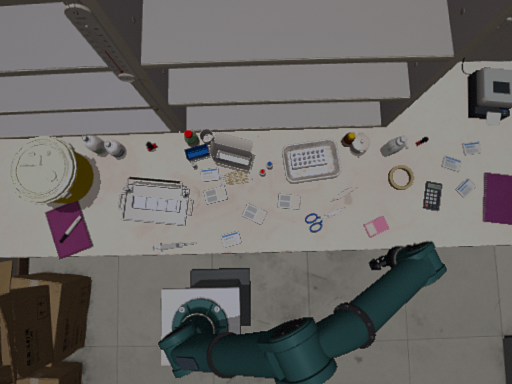

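```bash
python3 - <<'E'
import cv2
a=cv2.imread("pics/top0.png")[130:260,100:330]; cv2.imwrite("pics/top0c.png",cv2.resize(a,None,fx=3.4,fy=3.4,interpolation=cv2.INTER_CUBIC))
a=cv2.imread("pics/scene0.png")[170:370,60:330]; cv2.imwrite("pics/scene0c.png",cv2.resize(a,None,fx=2.9,fy=2.9,interpolation=cv2.INTER_CUBIC))
E
```

```text
(no output)
```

View pics/top0c.png

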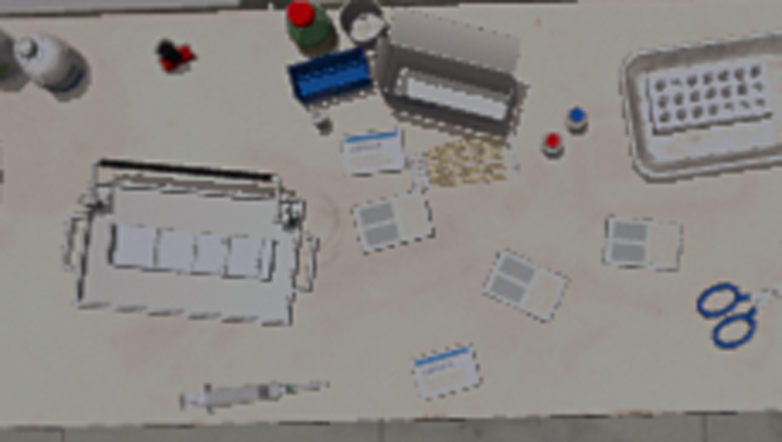

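View pics/scene0c.png

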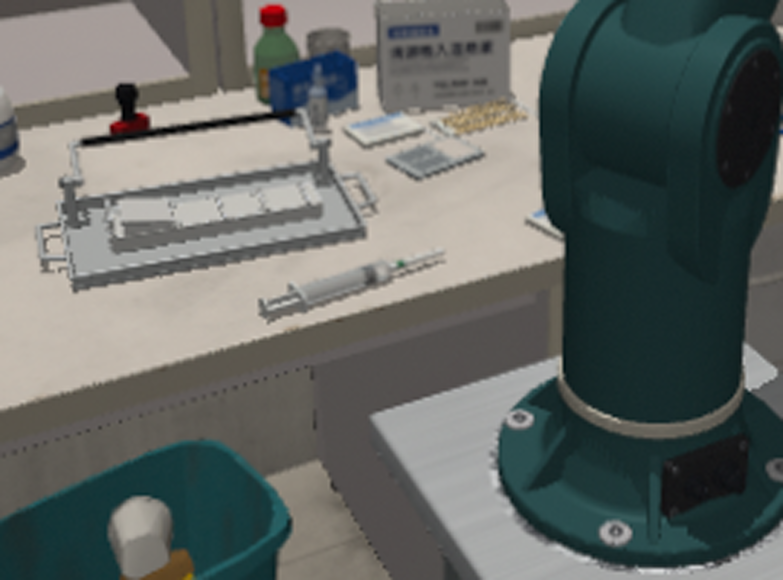

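```bash
cat >> h.py <<'E'
def rays(p,uv):
    uv=np.atleast_2d(np.asarray(uv,float))
    K=p["K"]; d=np.stack([(uv[:,0]-K[0,2])/K[0,0],(uv[:,1]-K[1,2])/K[1,1]],1)
    s=d.copy()
    for _ in range(8): s=d/(1+p["k1"]*(s**2).sum(1,keepdims=True))
    return np.c_[s,np.ones(len(s))]
def plane(p,uv,z):
    R,t=p["R"],p["t"]; d=rays(p,uv)@R; c=-R.T@t
    return c+d*((z-c[2])/d[:,2])[:,None]
def cloud(p):
    h,w=p["z_map"].shape
    v,u=np.mgrid[:h,:w]
    r=rays(p,np.c_[u.ravel(),v.ravel()])*p["z_map"].reshape(-1,1)
    X=(r-p["t"])@p["R"]; X[p["z_map"].ravel()==0]=np.nan
    return X.reshape(h,w,3)
def proj(p,X):
    X=np.atleast_2d(X)
    c=X@p["R"].T+p["t"]; s=c[:,:2]/c[:,2:]; s=s*(1+p["k1"]*(s**2).sum(1,keepdims=True))
    return s*[p["K"][0,0],p["K"][1,1]]+p["K"][:2,2]
def load(f):
    d=np.load(f); return {k:d[k] for k in d.files}
def show(img,name,u0,u1,v0,v1,f):
    cv2.imwrite(name,cv2.resize(img[v0:v1,u0:u1],None,fx=f,fy=f,interpolation=cv2.INTER_CUBIC))
E
python3 - <<'E'
from h import *
p=load("top0.npz");q=load("scene0.npz")
C=cloud(p)
np.set_printoptions(suppress=True,linewidth=220,precision=0)
print(C[185:206,200:232,2])
t=C[218:235,180:215,2]; print(np.nanmean(t),np.nanstd(t))
D=cloud(q); 
t=D[275:285,120:140]; 
print(t[5,5],np.nanstd(t[...,2]))
for uv,z in (((215,195),7),((254,214),7),((289,201),7),((159,204),18),((155,183),70)): print(uv,plane(p,uv,z))
for uv,z in (((134,245),18),((126,212),70),((209,224),7)): print(uv,plane(q,uv,z))
# height image
H=C[130:260,100:330,2]; im=np.clip((H+5)*255/60,0,255); im[np.isnan(im)]=0
im=cv2.resize(im.astype(np.uint8),None,fx=3.4,fy=3.4,interpolation=cv2.INTER_NEAREST); cv2.imwrite("pics/topH.png",im)
E
```

```text
[[-0. -1.  6.  2.  2. -1.  5.  6.  2.  4.  1.  3. -0.  7. -7.  2. -2.  1.  3.  0.  4. -1.  2. -0. -3.  5.  0. -1.  5.  2.  0.  0.]
 [-0. -2.  2.  2.  3. -5.  6. -0. -2. -0.  1. -3.  7.  2.  1.  3. -1.  1.  1.  7.  3.  2. 13.  9.  1. -3. -1.  4. -5.  0. -0.  5.]
 [-6.  5.  0. -0. -2.  2. -3. -4.  4. -2. -2. -1.  3.  0. -2.  1.  1. 11.  4. 12.  9.  9.  6. 12.  8.  6. -0.  0.  1.  3. -4.  2.]
 [ 2.  0. -2.  5.  0.  1.  9.  2. -1.  2.  4.  4. -6.  5.  2.  6.  7.  6.  8.  9.  8.  7.  5. 12.  1. -1.  4. -3. -0.  2. -2. -0.]
 [ 4. -3. -0. -0.  0. -3.  2.  5. -3. -2.  2. 14. 13.  8.  7.  2. 15.  7.  3. 12.  6.  9. 11.  8.  9. -1. nan  2.  1.  0. -2. -2.]
 [ 4. -2.  4.  5. -0. -1.  8. 16. 10.  6.  5.  5.  6.  7. 11.  2.  7.  8. 13. 11.  9.  5. 10.  7.  6.  5.  1.  0. -1.  2. -4.  0.]
 [ 1. -4. -2. -7. 12.  7.  7.  6. 10.  6.  7. 11.  9.  6.  8.  7.  5.  4.  9.  7.  5.  5. 11.  4. 10. 11.  6.  0. -1.  3. -1.  2.]
 [nan -0. -3.  2. 10.  8. 13.  8. 13. -0.  5. 11.  9.  3.  8.  0.  3. 11.  6.  7. 11.  8.  6. 10.  9.  6.  7.  7.  1.  0. -1.  1.]
 [ 3. -1. -1.  3.  3. 10.  9. 13.  8.  2.  6. 12.  7
[... 1269 characters left out ...]
1. 10. -2. -1.  4.  7. 11. 11.  6.  3.  1. -3.  5. -3.  2.  1. -0.  4. -1. -4. -1.  3. -3. -3. -4.  5.  4. -2.  2. -1.]
 [-1.  6.  2. -1.  1.  5. -3.  3.  2. -5. -2. -1. -2.  2.  4.  5.  0.  6.  3. -5. -1.  6.  2.  2. -4.  0. -1.  6. -4.  5. -8. -0.]
 [ 3. -2.  2. -3.  4.  6. -6.  1.  4.  3.  0. -4. -1.  8. -2. -2.  4.  1.  4.  4. -1. -0.  6.  2. -1. -1.  4.  7.  3.  3.  4. -2.]]
1.144236667210759 3.906792942527522
[346. 242.  -3.] 1.3484286945814183
(215, 195) [[528. -68.   7.]]
(254, 214) [[ 445. -228.    7.]]
(289, 201) [[ 494. -373.    7.]]
(159, 204) [[495. 163.  18.]]
(155, 183) [[575. 165.  70.]]
(134, 245) [[475. 180.  18.]]
(126, 212) [[584. 168.  70.]]
(209, 224) [[520. -64.   7.]]
```

View pics/topH.png

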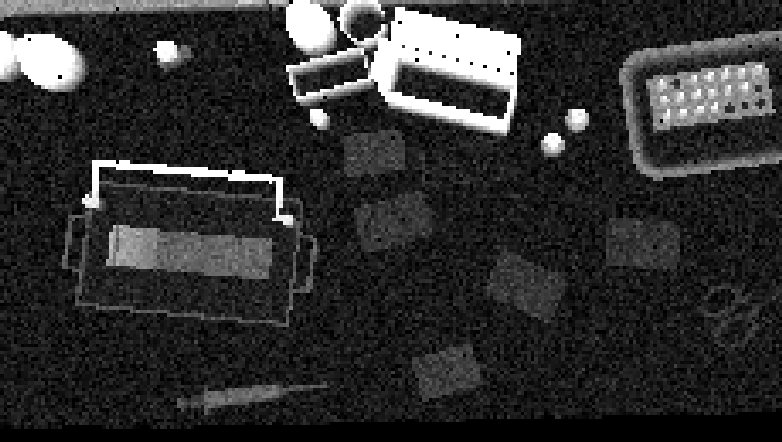

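```bash
cat > fit.py <<'E'
from h import *
from scipy.optimize import minimize
def fitrect(p,c0,L,W,z,yaw0,hbg=None,win=90,sub=4):
    """fit rectangle (top plane z) to depth: predicted height inside vs outside"""
    C=cloud(p)
    ctr=proj(p,[c0[0],c0[1],z])[0]; r=26
    u0,u1=int(ctr[0]-r),int(ctr[0]+r); v0,v1=int(ctr[1]-r),int(ctr[1]+r)
    v,u=np.mgrid[v0:v1,u0:u1]
    H=C[v0:v1,u0:u1,2].ravel()
    o=(np.arange(sub)+.5)/sub-.5
    pts=np.concatenate([plane(p,np.c_[u.ravel()+a,v.ravel()+b],z)[:,:2] for a in o for b in o]).reshape(sub*sub,-1,2)
    m=np.isfinite(H); 
    def cov(q):
        c,s=np.cos(q[2]),np.sin(q[2]); d=pts-q[:2]
        a=d[...,0]*c+d[...,1]*s; b=-d[...,0]*s+d[...,1]*c
        k=3.
        f=1/(1+np.exp(np.clip((abs(a)-L/2)/k*4,-30,30)))/(1+np.exp(np.clip((abs(b)-W/2)/k*4,-30,30)))
        return f.mean(0)
    ctrp=plane(p,np.c_[u.ravel(),v.ravel()],z)[:,:2]
    def cost(q,full=False):
        d=np.linalg.norm(ctrp-c0[:2],axis=1); mm=m&(d<win)&(abs(H)<25)
        f=cov(q)[mm]; A=np.c_[f,np.ones(len(f))]
        x,_,_,_=np.linalg.lstsq(A,H[mm],rcond=None); e=H[mm]-A@x
        if full: return x,e.std()
        return (np.minimum(abs(e),12)**2).mean()
    best=minimize(cost,[c0[0],c0[1],yaw0],method="Nelder-Mead",options=dict(initial_simplex=[[c0[0],c0[1],yaw0],[c0[0]+6,c0[1],yaw0],[c0[0],c0[1]+6,yaw0],[c0[0],c0[1],yaw0+.15]],xatol=.01,fatol=1e-5))
    return best.x,best.fun,cost(best.x,True)
E
python3 - <<'E'
from fit import *
p=load("top0.npz"); q=load("scene0.npz")
for c,y in (((528,-68),1.75),((445,-228),1.1),((494,-373),1.5)):
    for P,n in ((p,"top"),(q,"scene")):
        if n=="scene" and c[1]<-100: continue
        x,f,i=fitrect(P,np.array(c,float),92,58,7,y,win=75); print(n,x.round(2),round(f,2),i)
        # outline draw
# carrier rim
from scipy.optimize import least_squares
for P,n in ((p,"top"),(q,"scene")):
    C=cloud(P).reshape(-1,3); m=np.isfinite(C[:,0])&(abs(C[:,0]-495)<130)&(abs(C[:,1]-165)<170)
    X=C[m]; 
    b=X[(X[:,2]>8)&(X[:,2]<24)]
    # bed fit: points height 12..40 near middle
    def loc(qv,X): 
        c,s=np.cos(qv[2]),np.sin(qv[2]); d=X[:,:2]-qv[:2]; return d[:,0]*c+d[:,1]*s, -d[:,0]*s+d[:,1]*c
    def res(qv):
        a,bb=loc(qv,b); qa=abs(a)-131; qb=abs(bb)-75
        d=np.hypot(np.maximum(qa,0),np.maximum(qb,0))+np.minimum(np.maximum(qa,qb),0)
        return np.clip(d+1,-12,12)
    best=None
    for y0 in (1.5,1.6,1.7,1.4):
        r=least_squares(res,[495,165,y0],loss="soft_l1",x_scale=[5,5,.05],diff_step=1e-4,f_scale=2)
        if best is None or r.cost<best.cost: best=r
    print(n,"rim",best.x,best.cost,len(b),(abs(best.fun)<5).sum())
    a,bb=loc(best.x,X); 
    bed=(abs(bb)<18)&(a>-95)&(a<30); print("bed z",np.median(X[bed,2]), "table", np.median(C[np.isfinite(C[:,0])&(abs(C[:,0]-430)<15)&(abs(C[:,1]-20)<60)][:,2]))
E
```

```text
top [529.44 -68.57   1.82] 12.58 (array([6.64453827, 1.18049921]), np.float64(3.5680085664166796))
scene [522.27 -67.37   1.8 ] 6.16 (array([ 5.96442403, -0.60216131]), np.float64(2.482286599445371))
top [ 446.39 -227.78    1.09] 10.14 (array([7.18677147, 0.61419107]), np.float64(3.1843998638990034))
top [ 494.09 -371.01    1.46] 10.29 (array([6.92631826, 0.60270151]), np.float64(3.2072753439962116))
top rim [496.78718207 179.84361457   1.45249526] 11581.243657887157 799 235
bed z 18.91803322310854 table 1.2958018078365767
scene rim [495.13895671 179.3312294    1.4512243 ] 17625.599042461163 1358 506
bed z -401.52735675716644 table -0.9624667902371125
```

```bash
cat > ov.py <<'E'
from h import *
def overlay(p,cx,cy,yaw,f,u0,u1,v0,v1,name):
    im=cv2.resize(p["color"][v0:v1,u0:u1],None,fx=f,fy=f,interpolation=cv2.INTER_CUBIC)
    A=lambda pts:[tuple(np.round((x-[u0-.5,v0-.5])*f).astype(int)) for x in proj(p,W(np.array(pts,float)))]
    ex=np.array([np.cos(yaw),np.sin(yaw),0]); ey=np.array([-np.sin(yaw),np.cos(yaw),0])
    W=lambda P: np.array([cx,cy,0])+P[:,:1]*ex+P[:,1:2]*ey+P[:,2:]*[0,0,1]
    def poly(pts,c):
        a=A(pts)
        for i in range(len(a)-1): cv2.line(im,a[i],a[i+1],c,1)
    poly([(131,75,15),(131,-75,15),(-131,-75,15),(-131,75,15),(131,75,15)],(0,0,255))
    for x in (-9.5,-49.5,-89.5): poly([(x,-24,21),(x,24,21)],(0,255,0))
    poly([(89.6,-24,37),(89.6,24,37)],(255,0,0))
    poly([(-95,-24,18),(36,-24,18)],(0,255,255)); poly([(-95,24,18),(36,24,18)],(0,255,255))
    poly([(-104,-48,46),(104,-48,46)],(255,0,255))
    cv2.imwrite(name,im)
if __name__=="__main__":
    import sys
    cx,cy,yaw=map(float,sys.argv[1:4]); tag=sys.argv[4]
    overlay(load("top0.npz"),cx,cy,yaw,8,110,205,165,235,f"pics/ovt{tag}.png")
    overlay(load("scene0.npz"),cx,cy,yaw,6,65,198,195,275,f"pics/ovs{tag}.png")
E
python3 ov.py 495.5 176 1.4525 0
```

```text
(no output)
```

View pics/ovt0.png

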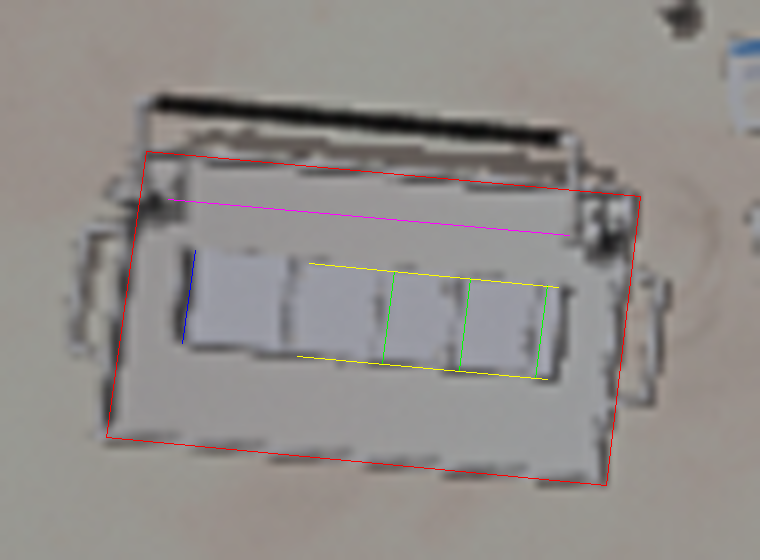

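View pics/ovs0.png

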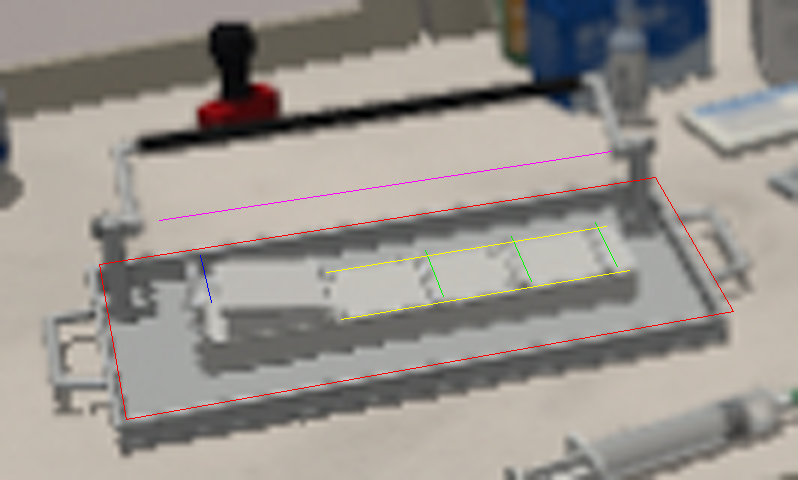

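```bash
python3 - <<'E'
from h import *
np.set_printoptions(suppress=True,linewidth=200,precision=1)
for n in ("top0","scene0"):
    p=load(n+".npz"); C=cloud(p).reshape(-1,3); I=p["color"].mean(2).reshape(-1)
    k=np.isfinite(C[:,0]); X=C[k]; I=I[k]
    cx,cy,yaw=495.5,176,1.4525
    c,s=np.cos(yaw),np.sin(yaw); d=X[:,:2]-[cx,cy]; a=d[:,0]*c+d[:,1]*s; b=-d[:,0]*s+d[:,1]*c
    z=X[:,2]
    def prof(v,m,lo,hi,st):
        for e in np.arange(lo,hi,st):
            mm=m&(v>=e)&(v<e+st)
            if mm.sum()>2: print((e+st/2,round(float(np.median(z[mm])),1),round(float(np.mean(z[mm])),1),int(I[mm].mean()),int(mm.sum())),end=" ")
        print()
    ok=(z>-20)&(z<60)
    print(n,"along"); prof(a,ok&(abs(b)<18),-140,140,4)
    print("across"); prof(b,ok&(a>-90)&(a<30),-82,86,3)
E
```

```text
top0 along
(np.float64(-138.0), 1.2, 0.8, 140, 9) (np.float64(-134.0), 1.6, 0.8, 146, 9) (np.float64(-130.0), 1.3, 1.1, 139, 9) (np.float64(-126.0), 14.4, 9.6, 106, 14) (np.float64(-122.0), 3.8, 6.7, 131, 3) (np.float64(-118.0), 2.9, 2.7, 151, 9) (np.float64(-114.0), 4.3, 4.5, 155, 10) (np.float64(-110.0), 2.9, 2.4, 154, 6) (np.float64(-106.0), 1.9, 2.0, 155, 8) (np.float64(-102.0), 3.2, 3.0, 154, 8) (np.float64(-98.0), 4.9, 8.0, 115, 11) (np.float64(-94.0), 16.5, 13.8, 140, 14) (np.float64(-90.0), 16.8, 17.3, 157, 8) (np.float64(-86.0), 20.2, 20.4, 135, 10) (np.float64(-82.0), 20.6, 18.9, 141, 6) (np.float64(-78.0), 18.2, 18.8, 153, 8) (np.float64(-74.0), 16.9, 17.3, 157, 10) (np.float64(-70.0), 21.6, 20.4, 156, 9) (np.float64(-66.0), 19.7, 19.6, 156, 7) (np.float64(-62.0), 18.6, 18.8, 157, 7) (np.float64(-58.0), 18.6, 19.8, 156, 10) (np.float64(-54.0), 21.6, 21.1, 157, 8) (np.float64(-50.0), 19.2, 18.7, 154, 5) (np.float64(-46.0), 18.8, 18.9, 137, 13) (np.float64(-42.0), 22.0, 21.2, 148, 6) (np.float64(-38.0), 18.3, 18.5, 148, 11) (np.float64(-34.0), 18.7, 18.8, 156, 8) (np.float64
[... 7415 characters left out ...]
4, 142, 63) (np.float64(21.5), 7.6, 8.3, 118, 109) (np.float64(24.5), 7.9, 8.5, 113, 101) (np.float64(27.5), 4.9, 6.9, 137, 40) (np.float64(30.5), 1.1, 1.8, 164, 27) (np.float64(33.5), 0.9, 0.8, 167, 28) (np.float64(36.5), 0.4, 0.2, 167, 23) (np.float64(39.5), 1.2, 0.8, 167, 23) (np.float64(42.5), 0.4, 0.5, 167, 26) (np.float64(45.5), 1.1, 1.0, 168, 18) (np.float64(48.5), 1.3, 1.2, 162, 17) (np.float64(51.5), 2.6, 2.7, 157, 4) (np.float64(66.5), -3.5, -3.2, 98, 5) (np.float64(69.5), 3.2, 2.5, 94, 28) (np.float64(72.5), 5.1, 4.8, 106, 98) (np.float64(75.5), 7.2, 6.9, 109, 106) (np.float64(78.5), 4.2, 5.4, 131, 45) (np.float64(81.5), -1.3, -0.9, 177, 32) (np.float64(84.5), -0.8, -1.2, 180, 26)
```

```bash
cat > plan.py <<'E'
from h import *
from scipy.spatial.transform import Rotation as Ro
CX,CY,CYAW=497.0,179.8,1.452
def carr(x,y,z): 
    c,s=np.cos(CYAW),np.sin(CYAW); return np.array([CX+c*x-s*y,CY+s*x+c*y,z])
def tool(yaw,tilt=0):
    """tool x at yaw, z down; tilt raises tool-x end"""
    c,s=np.cos(yaw),np.sin(yaw)
    return Ro.from_matrix(np.array([[c,s,0],[s,-c,0],[0,0,-1.]]))*Ro.from_rotvec([0,tilt,0])
def plan(pos,R,o,n,p0=None,R0=None,rdone=None,maxs=25):
    if p0 is None:
        s=observe(); p0=s["ee_pos"]; R0=Ro.from_rotvec(s["ee_rot"])
    rv=(R0.inv()*R).as_rotvec(); rows=[]
    nr=rdone or n
    for i in range(n):
        Rs=R0*Ro.from_rotvec(rv*min(1,i/nr))
        d=Rs.inv().apply((pos-p0)/n)/25
        t=rv/nr/.12 if i<nr else rv*0
        rows.append([[round(float(x),2)+0 for x in t],[round(float(x),3)+0 for x in d],o])
    print("dist",np.round(pos-p0,1),"rot",rv.round(3))
    for r in rows: print(r,end=",")
    print()
    return pos,R
E
python3 - <<'E'
from plan import *
p=load("top0.npz"); f=6;u0,v0=195,180
im=cv2.resize(p["color"][180:235,195:310],None,fx=f,fy=f,interpolation=cv2.INTER_CUBIC)
for (x,y,w) in ((529.4,-68.6,1.82),(446.4,-227.8,1.09),(494.1,-371,1.46)):
    c,s=np.cos(w),np.sin(w)
    P=[(x+a*c-b*s,y+a*s+b*c,7) for a,b in ((46,29),(46,-29),(-46,-29),(-46,29),(46,29))]
    a=((proj(p,np.array(P))-[u0-.5,v0-.5])*f).astype(int)
    cv2.polylines(im,[a],False,(0,0,255),1)
cv2.imwrite("pics/mail.png",im)
P,R=plan(np.array([494,-371,90]),tool(1.46),0.74,13)
for k in ((128.,0,50),(0,-48,46)): print(carr(*k))
print(carr(39.7,0,29.45))
E
```

```text
dist [ 220.5  300.4 -141.3] rot [-0.     0.    -1.073]
[[0.0, 0.0, -0.69], [0.977, -0.6, 0.435], 0.74],[[0.0, 0.0, -0.69], [1.023, -0.517, 0.435], 0.74],[[0.0, 0.0, -0.69], [1.062, -0.431, 0.435], 0.74],[[0.0, 0.0, -0.69], [1.094, -0.342, 0.435], 0.74],[[0.0, 0.0, -0.69], [1.119, -0.251, 0.435], 0.74],[[0.0, 0.0, -0.69], [1.136, -0.158, 0.435], 0.74],[[0.0, 0.0, -0.69], [1.145, -0.064, 0.435], 0.74],[[0.0, 0.0, -0.69], [1.146, 0.031, 0.435], 0.74],[[0.0, 0.0, -0.69], [1.14, 0.125, 0.435], 0.74],[[0.0, 0.0, -0.69], [1.126, 0.219, 0.435], 0.74],[[0.0, 0.0, -0.69], [1.104, 0.311, 0.435], 0.74],[[0.0, 0.0, -0.69], [1.074, 0.401, 0.435], 0.74],[[0.0, 0.0, -0.69], [1.038, 0.488, 0.435], 0.74],
[512.17018927 306.89785741  50.        ]
[544.66169653 174.11117902  46.        ]
[501.70512902 219.22019484  29.45      ]
```

View pics/mail.png

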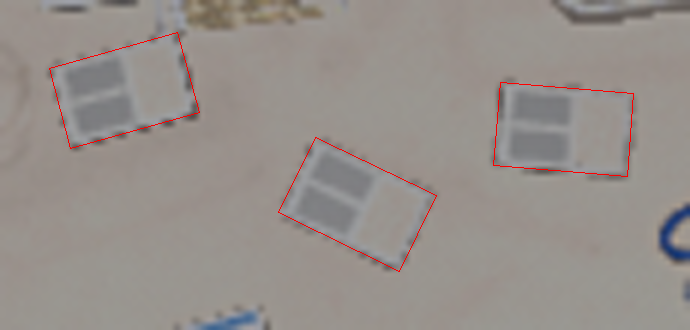

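Candidates, top view: three grey mailers at (215,195), (254,214) and (289,201). Look-alikes are the blue-striped cards at (210,174) and (231,239), the pink one at (376,226), and the right-hand cards at about (452,163), (472,147) and (464,187). The crop shows grey windows on the left and a blank white label on the right for my three, and the fitted outlines match. I'll take the one at (289,201) first.

Emit:
jog_arm --increments '[[[0, 0, -0.7], [0.93, -0.55, 0.3], 0.74], [[0, 0, -0.7], [0.97, -0.48, 0.4], 0.74], [[0, 0, -0.7], [1, -0.4, 0.4], 0.74], [[0, 0, -0.7], [1, -0.32, 0.4], 0.74], [[0, 0, -0.7], [1, -0.24, 0.4], 0.74], [[0, 0, -0.7], [1, -0.16, 0.4], 0.74], [[0, 0, -0.7], [1, -0.06, 0.4], 0.74], [[0, 0, -0.7], [1, 0.02, 0.4], 0.74]]'

```text
clock: 2.0
ee_pos: [398.6, -493.4, 149.4]
ee_rot: [2.679, 1.635, -0.003]
force: [-0.5, 0.4, -0.5]
width: 74.4
```

```bash
python3 - <<'E'
from plan import *
s=observe(); print(s["clock"],s["ee_pos"],s["width"],s["joint_pos"].round(2))
plan(np.array([494,-371,60]),tool(1.46),0.74,6)
E
```

```text
2.0 [ 398.62418698 -493.44819568  149.4152769 ] 74.40872559163215 [ 0.92  0.58 -0.14  1.88  0.13  0.69  0.23]
dist [ 95.4 122.4 -89.4] rot [ 0.001  0.003 -0.364]
[[0.0, 0.0, -0.51], [1.018, 0.191, 0.594], 0.74],[[0.0, 0.0, -0.51], [1.005, 0.253, 0.594], 0.74],[[0.0, 0.0, -0.51], [0.987, 0.313, 0.594], 0.74],[[0.0, 0.0, -0.51], [0.966, 0.373, 0.595], 0.74],[[0.0, 0.0, -0.51], [0.941, 0.431, 0.595], 0.74],[[0.0, 0.0, -0.51], [0.913, 0.487, 0.596], 0.74],
```

Emit:
jog_arm --increments '[[[0, 0, -0.52], [1, 0.19, 0.6], 0.74], [[0, 0, -0.52], [1, 0.25, 0.6], 0.74], [[0, 0, -0.52], [1, 0.31, 0.6], 0.74], [[0, 0, -0.52], [1, 0.38, 0.6], 0.74], [[0, 0, -0.52], [0.97, 0.44, 0.6], 0.74], [[0, 0, -0.52], [0.9, 0.5, 0.6], 0.74], [[0, 0, 0], [0, 0, 0], 0.74]]'

```text
clock: 2.88
ee_pos: [501.1, -356.0, 50.6]
ee_rot: [2.295, 2.145, 0.001]
force: [0.1, -0.0, 0.4]
width: 74.0
```

```bash
python3 - <<'E'
from plan import *
s=observe(); print(s["clock"],s["ee_pos"],s["width"],s["joint_pos"].round(2))
plan(np.array([494,-371,10]),tool(1.46),0.74,3)
p=capture("top"); cv2.imwrite("pics/t1.png",cv2.resize(p["color"][150:270,220:380],None,fx=5,fy=5,interpolation=cv2.INTER_CUBIC)); np.savez("t1.npz",**p)
C=cloud(p)[150:270,220:380].reshape(-1,3); q=s["ee_pos"]
# finger-level points near tcp
for lo,hi in ((55,90),(90,130),(130,160)):
    m=(C[:,2]>lo)&(C[:,2]<hi)&(np.hypot(C[:,0]-q[0],C[:,1]-q[1])<90); 
    if m.sum(): print(lo,hi,m.sum(),C[m].min(0).round(),C[m].max(0).round(),C[m].mean(0).round(1))
print(proj(p,q))
E
```

```text
2.875 [ 501.09325478 -355.97191903   50.61686219] 74.02803198410274 [ 0.68  0.7  -0.19  1.96  0.26  0.5   0.23]
dist [ -7.1 -15.  -40.6] rot [ 0.    -0.     0.044]
[[0.0, 0.0, 0.12], [-0.206, -0.081, 0.541], 0.74],[[0.0, 0.0, 0.12], [-0.208, -0.078, 0.542], 0.74],[[0.0, 0.0, 0.12], [-0.209, -0.075, 0.542], 0.74],
[[285.45838684 198.31464368]]
```

View pics/t1.png

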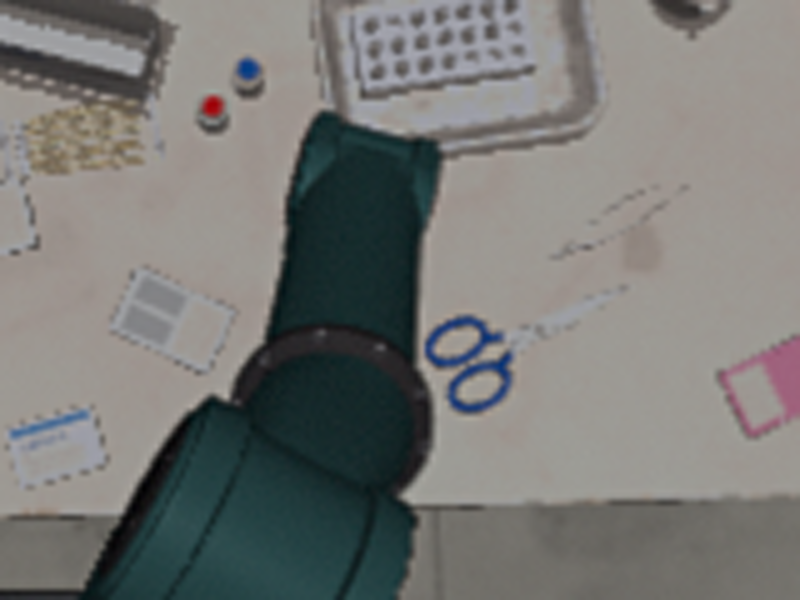

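Emit:
jog_arm --increments '[[[0, 0, 0.18], [-0.3, -0.1, 0.5], 0.74], [[0, 0, 0.18], [-0.3, -0.1, 0.5], 0.74], [[0, 0, 0], [0, 0, 0.5], 0.74], [[0, 0, 0], [0, 0, 0], 0.74]]'

```text
clock: 3.42
ee_pos: [490.4, -378.9, 11.5]
ee_rot: [2.352, 2.078, -0.007]
force: [-0.8, 1.5, -0.7]
width: 74.3
```

```bash
python3 - <<'E'
from plan import *
s=observe(); print(s["clock"],s["ee_pos"],s["width"],s["force"])
plan(np.array([494,-371,-2.5]),tool(1.46),0.74,2)
p=capture("scene"); cv2.imwrite("pics/s1.png",cv2.resize(p["color"][120:260,230:420],None,fx=4,fy=4,interpolation=cv2.INTER_CUBIC))
E
```

```text
3.425 [ 490.38110384 -378.85848295   11.52311794] 74.33710407491571 [-0.75326453  1.50304203 -0.7289201 ]
dist [  3.6   7.9 -14. ] rot [-0.001  0.005 -0.013]
[[0.0, 0.02, -0.05], [0.166, 0.053, 0.28], 0.74],[[0.0, 0.02, -0.05], [0.165, 0.054, 0.28], 0.74],
```

View pics/s1.png

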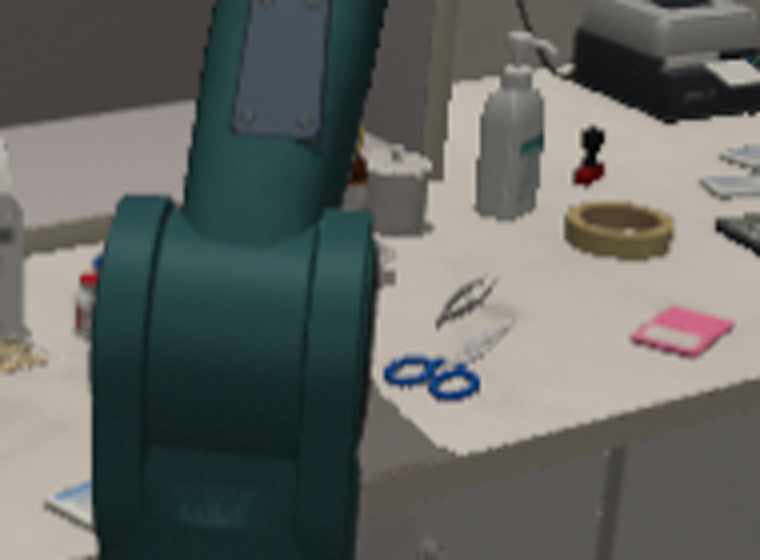

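Emit:
jog_arm --increments '[[[0, 0, 0], [0.25, 0.08, 0.25], 0.74], [[0, 0, 0], [0, 0, 0], 0.74], [[0, 0, 0], [0, 0, 0], 0.74]]'

```text
clock: 3.85
ee_pos: [494.6, -372.5, 6.1]
ee_rot: [2.35, 2.077, -0.005]
force: [-0.3, -0.9, 0.2]
width: 74.5
```

```bash
python3 - <<'E'
from plan import *
s=observe(); print(s["clock"],s["ee_pos"],s["width"],s["force"])
plan(np.array([494,-371,-2.5]),tool(1.46),0.74,1)
E
```

```text
3.85 [ 494.58608181 -372.45486348    6.06222329] 74.51579132755012 [-0.32347002 -0.88454425  0.20253551]
dist [-0.6  1.5 -8.6] rot [ 0.002  0.006 -0.012]
[[0.01, 0.05, -0.1], [0.057, -0.031, 0.342], 0.74],
```

Emit:
jog_arm --increments '[[[0, 0.03, -0.1], [0.05, -0.03, 0.2], 0.74], [[0, 0, 0], [0, 0, 0], 0.74], [[0, 0, 0], [0, 0, 0.14], 0.74], [[0, 0, 0], [0, 0, 0], 0.74]]'

```text
clock: 4.35
ee_pos: [494.2, -371.1, -2.6]
ee_rot: [2.338, 2.094, -0.0]
force: [-0.3, 0.2, -0.1]
width: 74.3
```

Emit:
jog_arm --increments '[[[0, 0, 0], [0, 0, 0], -1], [[0, 0, 0], [0, 0, 0], -1], [[0, 0, 0], [0, 0, 0], -1]]'

```text
clock: 4.72
ee_pos: [494.4, -371.3, -1.9]
ee_rot: [2.337, 2.093, -0.0]
force: [0.1, 0.2, -0.6]
width: 55.9
```

Emit:
jog_arm --increments '[[[0, 0, 0], [0, 0, 0], -1], [[0, 0, 0], [0, 0, -0.4], -1], [[0, 0, 0], [0, 0, -0.8], -1]]'

```text
clock: 5.1
ee_pos: [493.2, -370.4, 27.8]
ee_rot: [2.34, 2.096, -0.002]
force: [0.4, -0.5, -1.3]
width: 55.5
```

Emit:
jog_arm --increments '[[[0, 0, 0], [0.8, 0, -0.9], -1], [[0, 0, 0], [1, 0.1, -0.9], -1], [[0, 0, 0], [1, 0.1, -0.7], -1], [[0, 0, 0], [1, 0.1, -0.2], -1], [[0, 0, 0], [1, 0.1, 0], -1], [[0, 0, 0], [1, 0.1, 0], -1], [[0, 0, 0], [1, 0.1, 0], -1], [[0, 0, 0], [1, 0.1, 0], -1]]'

```text
clock: 6.1
ee_pos: [536.2, -174.1, 107.6]
ee_rot: [2.335, 2.082, 0.005]
force: [-0.1, -0.6, 0.1]
width: 55.3
```

Emit:
jog_arm --increments '[[[0, 0, 0], [1, 0.1, 0], -1], [[0, 0, 0], [1, 0.1, 0], -1], [[0, 0, 0], [1, 0.1, 0], -1], [[0, 0, 0], [1, 0.1, 0], -1], [[0, 0, 0], [1, 0.1, 0], -1], [[0, 0, 0], [1, 0.1, 0], -1], [[0, 0, 0], [1, 0.1, 0], -1], [[0, 0, 0], [1, 0.1, 0], -1]]'

```text
clock: 7.1
ee_pos: [579.5, 35.5, 114.4]
ee_rot: [2.327, 2.087, 0.013]
force: [1.1, 0.3, -0.2]
width: 55.4
```

```bash
python3 - <<'E'
from plan import *
s=observe(); print(s["clock"],s["ee_pos"],s["width"],s["joint_pos"].round(2))
R=tool(CYAW,.176); c=carr(39.7+1,0,29.45); t=c+R.apply([0,0,5.6]); print(t)
plan(t+[0,0,60],R,-1,6)
E
```

```text
7.1 [579.52761047  35.47196749 114.38612816] 55.35945724385997 [-0.04  0.57 -0.14  2.03  0.17  0.54 -0.42]
[501.93985446 221.18675571  23.93650914]
dist [-77.6 185.7 -30.4] rot [0.017 0.181 0.011]
[[0.02, 0.25, 0.02], [1.175, -0.652, 0.186], -1],[[0.02, 0.25, 0.02], [1.168, -0.654, 0.223], -1],[[0.02, 0.25, 0.02], [1.16, -0.655, 0.26], -1],[[0.02, 0.25, 0.02], [1.15, -0.657, 0.297], -1],[[0.02, 0.25, 0.02], [1.139, -0.658, 0.333], -1],[[0.02, 0.25, 0.02], [1.127, -0.659, 0.369], -1],
```

Emit:
jog_arm --increments '[[[0, 0.25, 0], [0.95, -0.7, 0], -1], [[0, 0.25, 0], [1, -0.65, 0.1], -1], [[0, 0.25, 0], [1, -0.6, 0.2], -1], [[0, 0.25, 0], [1, -0.6, 0.2], -1], [[0, 0.25, 0], [1, -0.5, 0.3], -1], [[0, 0.2, 0], [1, -0.4, 0.3], -1], [[0, 0, 0], [0.6, 0, 0.3], -1], [[0, 0, 0], [0, 0, 0], -1]]'

```text
clock: 8.1
ee_pos: [500.9, 223.0, 92.1]
ee_rot: [-2.245, -2.023, -0.217]
force: [-0.1, -0.4, -0.8]
width: 55.6
```

```bash
python3 - <<'E'
from plan import *
p=capture("top"); q=capture("scene"); s=observe(); print(s["clock"],s["ee_pos"],s["width"],s["joint_pos"].round(2))
R=tool(CYAW,.176); c=carr(39.7+1,0,29.45); t=c+R.apply([0,0,5.6]); print(t)
plan(t+[0,0,40],R,-1,2)
show(p["color"],"pics/t2.png",105,215,150,240,7); show(q["color"],"pics/s2.png",50,210,150,280,5)
E
```

```text
8.2 [501.06938431 220.83752076  92.1474276 ] 55.76389610659409 [-0.2   0.57 -0.29  2.16  0.02  0.32 -0.56]
[501.93985446 221.18675571  23.93650914]
dist [  0.9   0.3 -28.2] rot [ 0.01  -0.004  0.013]
[[0.04, -0.02, 0.06], [-0.092, 0.01, 0.557], -1],[[0.04, -0.02, 0.06], [-0.091, 0.013, 0.557], -1],
```

View pics/t2.png

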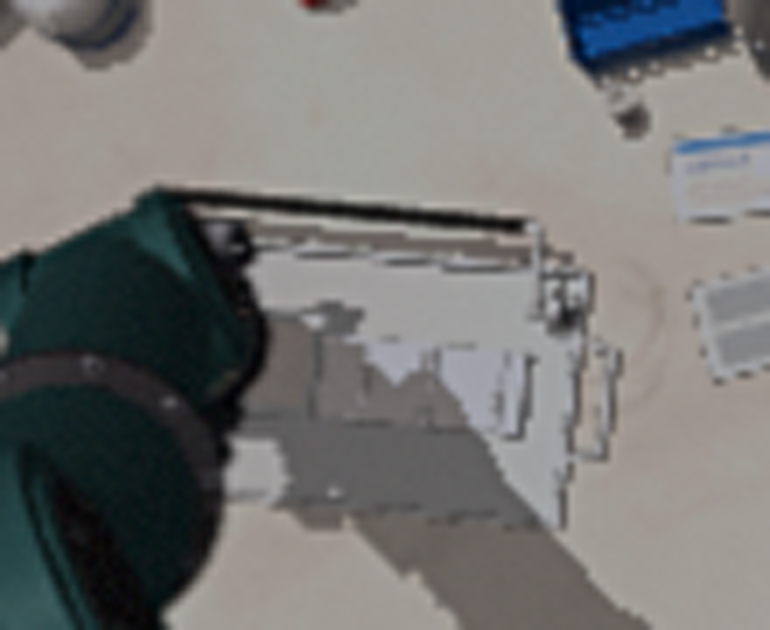

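View pics/s2.png

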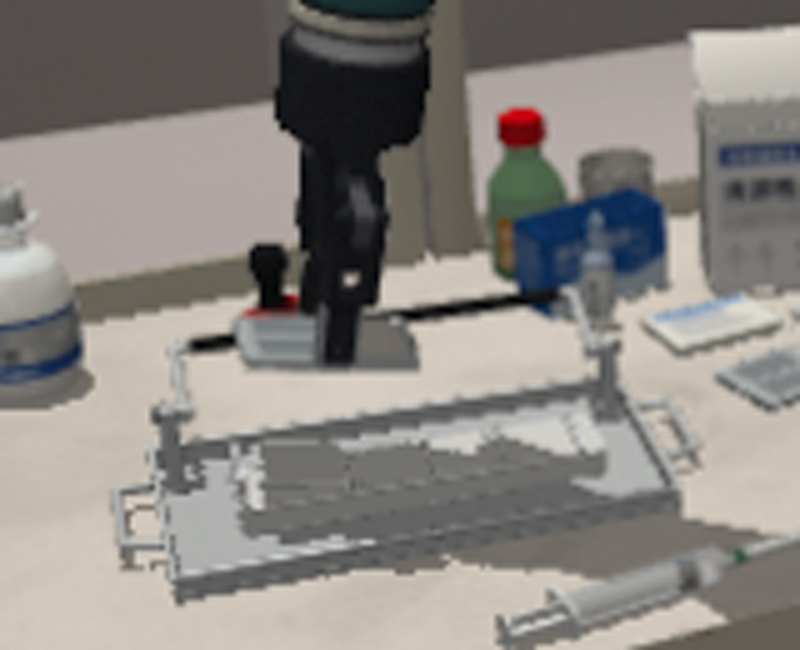

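Emit:
jog_arm --increments '[[[0.03, 0, 0.1], [-0.1, 0, 0.7], -1], [[0, 0, 0], [-0.2, 0, 0.7], -1], [[0, 0, 0], [0, 0, 0.3], -1], [[0, 0, 0], [0, 0, 0], -1], [[0, 0, 0], [0, 0, 0], -1]]'

```text
clock: 8.82
ee_pos: [502.4, 217.6, 45.8]
ee_rot: [-2.266, -1.998, -0.208]
force: [-0.1, 0.4, -0.6]
width: 56.0
```

```bash
cat > chk.py <<'E'
from plan import *
import sys
def held(q,s,name,off=5.6,u0=70,u1=200,v0=175,v1=275,f=6,extra=True):
    R=Ro.from_rotvec(s["ee_rot"]); 
    im=cv2.resize(q["color"][v0:v1,u0:u1],None,fx=f,fy=f,interpolation=cv2.INTER_CUBIC)
    def L(P,col):
        a=np.round((proj(q,np.array(P))-[u0-.5,v0-.5])*f).astype(int); cv2.polylines(im,[a.reshape(-1,1,2)],False,col,1)
    for z in (3.5,-3.5):
        P=[s["ee_pos"]+R.apply([a,b,-off-z]) for a,b in ((46,29),(46,-29),(-46,-29),(-46,29),(46,29))]; L(P,(0,0,255))
    if extra:
        for b in (0,-40,-80): L([carr(-9.5+b,-24,21),carr(-9.5+b,24,21)],(0,200,0))
        L([carr(89.6,-24,37),carr(89.6,24,37)],(255,0,0))
        L([carr(a,b,15) for a,b in ((131,75),(131,-75),(-131,-75),(-131,75),(131,75))],(200,200,0))
    cv2.imwrite(name,im)
E
python3 - <<'E'
from chk import *
q=capture("scene"); s=observe(); print(s["clock"],s["ee_pos"],s["width"],s["force"])
R=tool(CYAW,.176); c=carr(39.7+1,0,29.45); t=c+R.apply([0,0,5.6]); print(t)
plan(t,R,-1,1); held(q,s,"pics/s3.png")
E
```

```text
8.875 [502.41261634 217.71047731  45.91393874] 55.435251702310424 [-0.14836921  0.2476438   0.11035088]
[501.93985446 221.18675571  23.93650914]
dist [ -0.5   3.5 -22. ] rot [ 0.007 -0.002 -0.006]
[[0.06, -0.02, -0.05], [-0.022, -0.042, 0.889], -1],
```

View pics/s3.png

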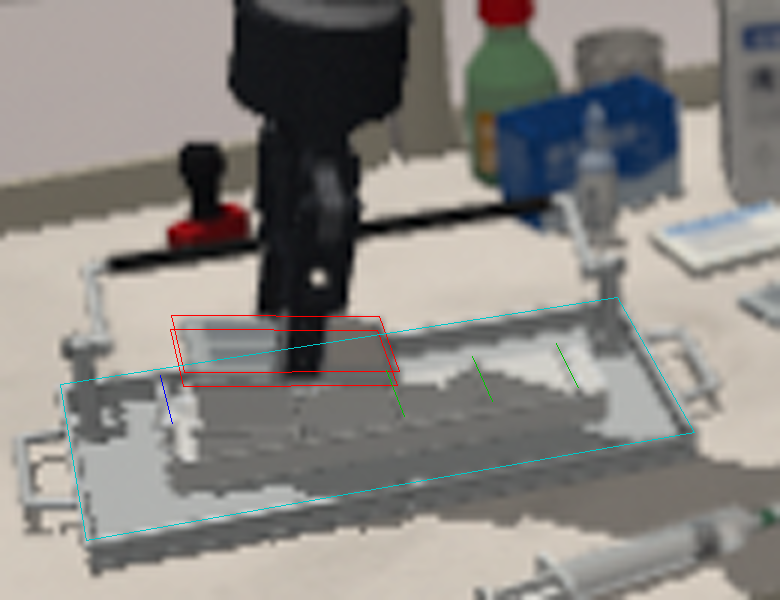

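Emit:
jog_arm --increments '[[[0.06, 0, 0], [0, 0, 0.5], -1], [[0, 0, 0], [0, 0, 0], -1], [[0, 0, 0], [0.1, -0.02, 0.24], -1], [[0, 0, 0], [0, 0, 0], -1], [[0, 0, 0], [0, 0, 0], -1]]'

```text
clock: 9.5
ee_pos: [503.4, 224.5, 27.7]
ee_rot: [-2.261, -1.997, -0.203]
force: [0.6, -0.2, 0.7]
width: 55.7
```

```bash
python3 - <<'E'
from chk import *
s=observe(); print(s["clock"],s["ee_pos"],s["width"],s["force"])
R=tool(CYAW,.176); c=carr(39.7+1,0,29.45); t=c+R.apply([0,0,5.6]); print(t)
plan(t,R,-1,1)
E
```

```text
9.5 [503.37050628 224.49122013  27.7226884 ] 55.749612144274444 [ 0.60010728 -0.1947807   0.65662997]
[501.93985446 221.18675571  23.93650914]
dist [-1.4 -3.3 -3.8] rot [ 0.001 -0.003 -0.005]
[[0.01, -0.03, -0.04], [-0.163, -0.04, 0.124], -1],
```

Emit:
jog_arm --increments '[[[0, 0, 0], [-0.16, -0.04, 0.1], -1], [[0, 0, 0], [0, 0, 0], -1], [[0, 0, 0], [0, 0, 0], -1]]'

```text
clock: 9.88
ee_pos: [502.0, 220.8, 24.6]
ee_rot: [-2.261, -1.997, -0.204]
force: [0.2, -0.3, -1.0]
width: 55.3
```

```bash
python3 - <<'E'
from chk import *
s=observe(); print(s["clock"],s["ee_pos"],s["width"],s["force"])
R=tool(CYAW,.176); c=carr(39.7+1,0,29.45); t=c+R.apply([0,0,5.6]); print(t)
plan(t,R,-1,1)
E
```

```text
9.875 [501.95661843 220.75155087  24.5947662 ] 55.326722015054415 [ 0.15111387 -0.31100321 -0.9908545 ]
[501.93985446 221.18675571  23.93650914]
dist [-0.   0.4 -0.7] rot [ 0.002 -0.003 -0.005]
[[0.01, -0.03, -0.04], [0.012, -0.003, 0.029], -1],
```

Emit:
jog_arm --increments '[[[0, 0, 0], [0, 0, 0.05], -1], [[0, 0, 0], [0, 0, 0], -1], [[0, 0, 0], [0, 0, 0], -1]]'

```text
clock: 10.25
ee_pos: [502.0, 220.8, 24.2]
ee_rot: [-2.262, -1.997, -0.204]
force: [0.4, -1.1, -0.4]
width: 55.8
```

Emit:
jog_arm --increments '[[[0, 0, 0], [-0.01, 0, 0.06], -1], [[0, 0, 0], [0, 0, 0], -1], [[0, 0, 0], [0, 0, 0], -1]]'

```text
clock: 10.62
ee_pos: [502.0, 220.8, 24.2]
ee_rot: [-2.262, -1.997, -0.205]
force: [0.1, -0.2, 0.9]
width: 55.9
```

Emit:
jog_arm --increments '[[[0, 0, 0], [-0.02, 0, 0.12], -1], [[0, 0, 0], [0, 0, 0], -1]]'

```text
clock: 10.88
ee_pos: [502.2, 220.8, 24.4]
ee_rot: [-2.263, -1.998, -0.206]
force: [0.8, 0.5, -1.5]
width: 55.7
```

```bash
python3 - <<'E'
from chk import *
q=capture("scene"); s=observe(); print(s["clock"],s["ee_pos"],s["width"],s["force"])
held(q,s,"pics/s4.png")
E
```

```text
10.925 [502.42232653 221.00908046  24.24672437] 55.64934467198754 [-0.46347578  0.33052159  0.32425633]
```

View pics/s4.png

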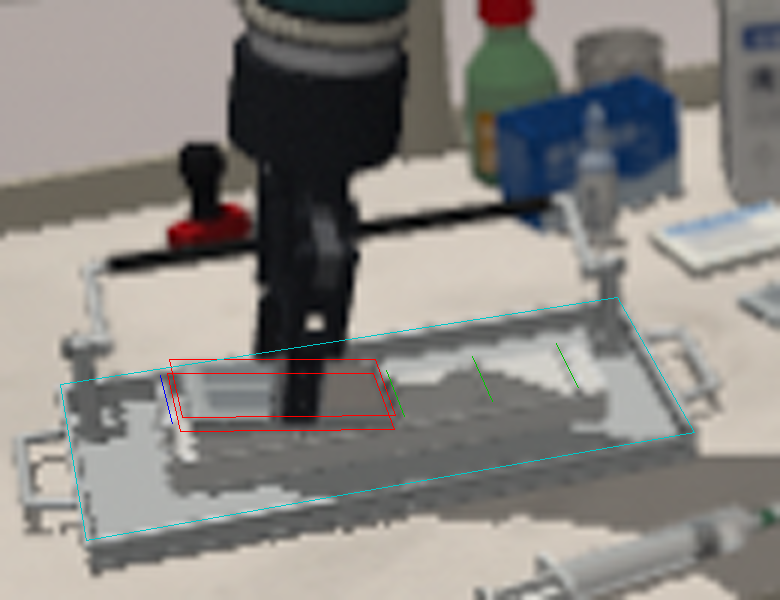

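Emit:
jog_arm --increments '[[[0, 0, 0], [0, 0, 0], 0.74], [[0, 0, 0], [0, 0, 0], 0.74], [[0, 0, 0], [0, 0, 0], 0.74], [[0, 0, 0], [0.05, 0, -0.3], 0.74], [[0, 0, 0], [0.13, 0, -0.8], 0.74], [[0, -0.4, 0], [0, 0, -1], 0.74], [[0, -0.5, 0], [-0.8, 0, -0.9], 0.74], [[0, -0.5, 0], [-1, 0, -0.6], 0.74]]'

```text
clock: 11.92
ee_pos: [494.7, 167.2, 111.0]
ee_rot: [-2.351, -2.076, -0.008]
force: [0.3, -0.9, -0.0]
width: 74.6
```

Emit:
jog_arm --increments '[[[0, 0, 0.3], [-1, 0, 0], 0.74], [[0, 0, 0.3], [-1, 0, 0], 0.74], [[0, 0, 0.3], [-1, 0, 0], 0.74], [[0, 0, 0.3], [-1, 0, 0], 0.74]]'

```text
clock: 12.42
ee_pos: [475.9, 64.6, 110.4]
ee_rot: [-2.501, -1.891, -0.013]
force: [-0.0, -0.1, -0.2]
width: 74.1
```

```bash
python3 - <<'E'
from chk import *
p=capture("top"); q=capture("scene"); s=observe(); print(s["clock"],s["ee_pos"],s["width"],s["joint_pos"].round(2))
np.savez("t5.npz",**p);np.savez("s5.npz",**q)
show(p["color"],"pics/t5.png",105,265,150,240,5); show(q["color"],"pics/s5.png",60,210,170,280,5)
plan(np.array([446.4,-227.8,60]),tool(1.09),0.74,10)
E
```

```text
12.525 [474.33955661  61.91363522 110.08457891] 74.35828402130754 [-0.16  0.49 -0.08  2.24  0.07  0.41 -0.58]
dist [ -27.9 -289.7  -50.1] rot [-0.003 -0.007  0.201]
[[0.0, -0.01, 0.17], [-1.146, 0.213, 0.191], 0.74],[[0.0, -0.01, 0.17], [-1.141, 0.236, 0.192], 0.74],[[0.0, -0.01, 0.17], [-1.136, 0.259, 0.193], 0.74],[[0.0, -0.01, 0.17], [-1.131, 0.282, 0.194], 0.74],[[0.0, -0.01, 0.17], [-1.125, 0.304, 0.195], 0.74],[[0.0, -0.01, 0.17], [-1.118, 0.327, 0.196], 0.74],[[0.0, -0.01, 0.17], [-1.111, 0.349, 0.197], 0.74],[[0.0, -0.01, 0.17], [-1.104, 0.371, 0.198], 0.74],[[0.0, -0.01, 0.17], [-1.096, 0.393, 0.198], 0.74],[[0.0, -0.01, 0.17], [-1.088, 0.415, 0.199], 0.74],
```

View pics/t5.png

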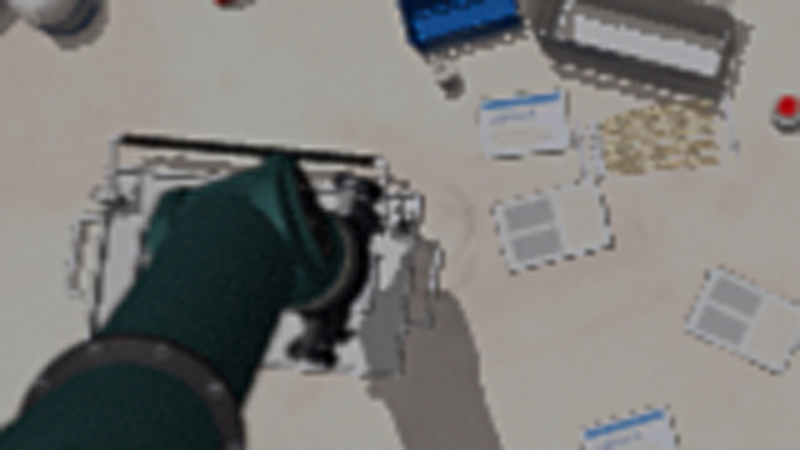

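View pics/s5.png

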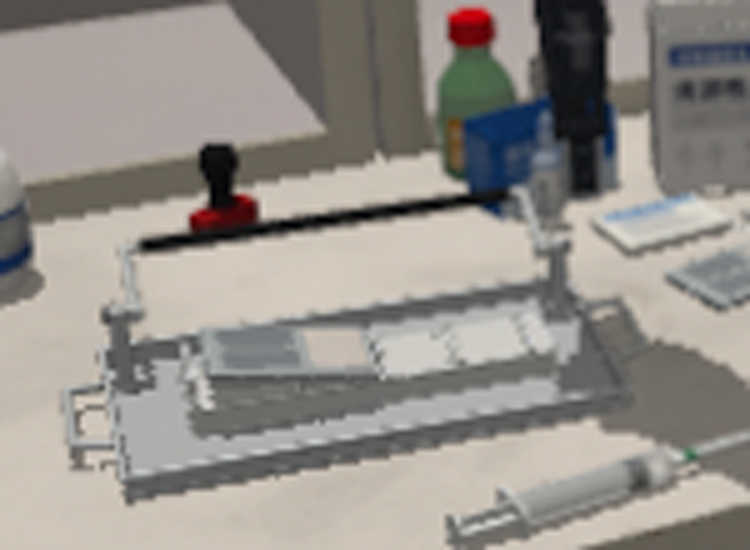

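Emit:
jog_arm --increments '[[[0, 0, 0.2], [-1, 0.2, 0], 0.74], [[0, 0, 0.2], [-1, 0.2, 0], 0.74], [[0, 0, 0.2], [-1, 0.2, 0.1], 0.74], [[0, 0, 0.2], [-1, 0.22, 0.2], 0.74], [[0, 0, 0.2], [-1, 0.24, 0.2], 0.74], [[0, 0, 0.2], [-1, 0.26, 0.2], 0.74], [[0, 0, 0.2], [-1, 0.28, 0.2], 0.74], [[0, 0, 0.2], [-1, 0.3, 0.2], 0.74]]'

```text
clock: 13.52
ee_pos: [448.1, -143.1, 76.9]
ee_rot: [-2.672, -1.629, -0.02]
force: [0.5, 0.5, 0.7]
width: 73.9
```

```bash
python3 - <<'E'
from chk import *
from fit import fitrect
p=capture("top"); s=observe(); print(s["clock"],s["ee_pos"],s["width"],s["joint_pos"].round(2))
np.savez("t6.npz",**p)
show(p["color"],"pics/t6.png",105,265,150,250,5)
plan(np.array([446.4,-227.8,40]),tool(1.09),0.74,4)
E
```

```text
13.575 [ 446.76118476 -147.16166096   76.37675641] 74.32394501343029 [ 0.29  0.55 -0.07  2.28  0.07  0.32 -0.33]
dist [ -0.4 -80.6 -36.4] rot [-0.004 -0.014 -0.001]
[[-0.01, -0.03, 0.0], [-0.722, 0.372, 0.352], 0.74],[[-0.01, -0.03, 0.0], [-0.72, 0.371, 0.355], 0.74],[[-0.01, -0.03, 0.0], [-0.719, 0.371, 0.358], 0.74],[[-0.01, -0.03, 0.0], [-0.718, 0.37, 0.361], 0.74],
```

View pics/t6.png

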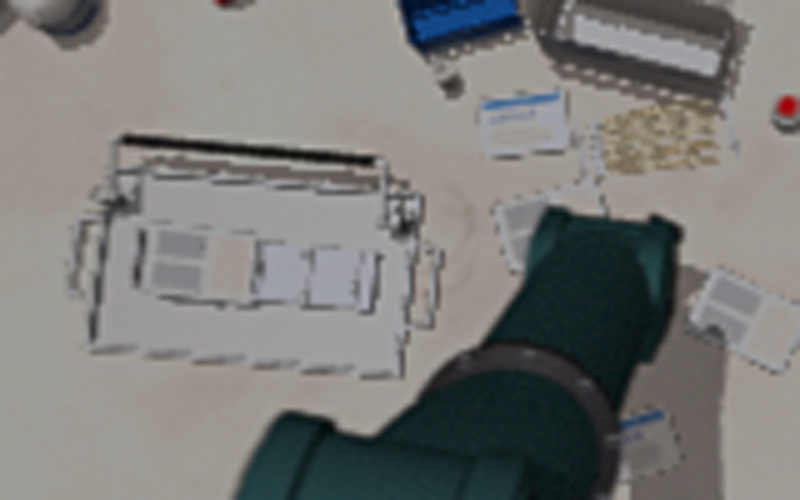

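```bash
cat > laid.py <<'E'
from plan import *
def laid(p,bay,dz=1.0):
    """heights along middle and extents in carrier frame for mailer in bay n; overlay"""
    C=cloud(p).reshape(-1,3); C=C[np.isfinite(C[:,0])]
    c,s=np.cos(CYAW),np.sin(CYAW); d=C[:,:2]-[CX,CY]; a=d[:,0]*c+d[:,1]*s; b=-d[:,0]*s+d[:,1]*c
    x0=-5.6-40*(bay-1)
    m=(a>x0+6)&(a<x0+ (82 if bay==1 else 82))&(abs(b)<24)&(C[:,2]>10)&(C[:,2]<60)
    A=np.c_[a[m]-x0,b[m],np.ones(m.sum())]; r=np.linalg.lstsq(A,C[m,2],rcond=None)[0]; e=C[m,2]-A@r
    k=abs(e)<8; r=np.linalg.lstsq(A[k],C[m,2][k],rcond=None)[0]
    print("bay",bay,"slope %.3f side %.3f top z at tab %.1f (expect %.1f)"%(r[0],r[1],r[2],21.4+3.5),"n",k.sum())
def outline(p,name,bays,u0,u1,v0,v1,f,dx=(0,0,0)):
    im=cv2.resize(p["color"][v0:v1,u0:u1],None,fx=f,fy=f,interpolation=cv2.INTER_CUBIC)
    for n in bays:
        x0=-5.6-40*(n-1); 
        P=[carr(x0+h*np.cos(.176)-3.5*np.sin(.176),b,21.4+h*np.sin(.176)+3.5*np.cos(.176)) for h,b in ((0,29),(92,29),(92,-29),(0,-29),(0,29))]
        a=np.round((proj(p,np.array(P))-[u0-.5,v0-.5])*f).astype(int); cv2.polylines(im,[a.reshape(-1,1,2)],False,(0,0,255),1)
    cv2.imwrite(name,im)
E
python3 - <<'E'
from laid import *
p=load("t6.npz"); laid(p,1); outline(p,"pics/t6o.png",[1],115,205,170,235,8)
q=load("s5.npz"); laid(q,1); outline(q,"pics/s5o.png",[1],70,200,200,275,6)
E
```

```text
bay 1 slope 0.183 side 0.040 top z at tab 25.0 (expect 24.9) n 225
bay 1 slope 0.176 side -0.130 top z at tab 23.1 (expect 24.9) n 216
```

View pics/t6o.png

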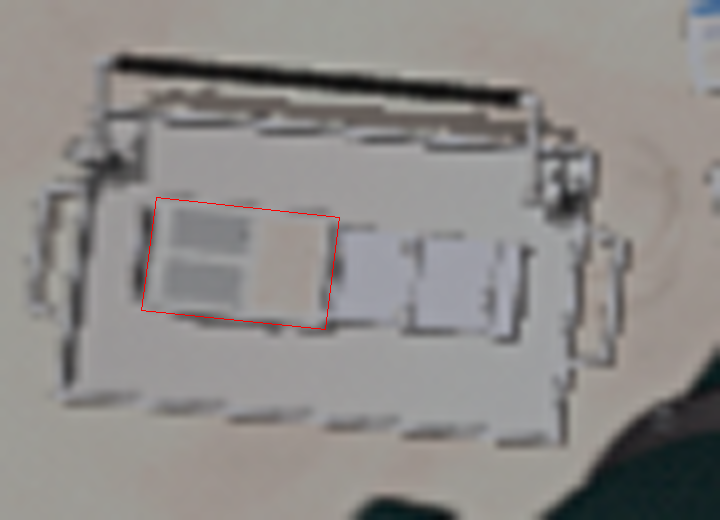

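View pics/s5o.png

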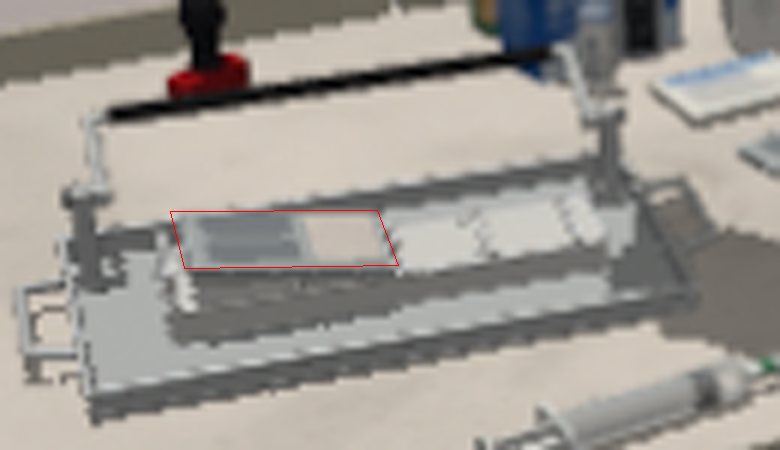

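Emit:
jog_arm --increments '[[[0, 0, 0], [-0.7, 0.37, 0.3], 0.74], [[0, 0, 0], [-0.7, 0.37, 0.4], 0.74], [[0, 0, 0], [-0.7, 0.37, 0.4], 0.74], [[0, 0, 0], [-0.5, 0.25, 0.3], 0.74], [[0, 0, 0], [0, 0, 0], 0.74], [[0, 0, 0], [0, 0, 0], 0.74]]'

```text
clock: 14.32
ee_pos: [447.9, -219.4, 37.8]
ee_rot: [-2.675, -1.62, -0.023]
force: [0.4, -0.3, 0.1]
width: 74.7
```

```bash
python3 - <<'E'
from plan import *
s=observe(); print(s["clock"],s["ee_pos"],s["width"],s["force"])
plan(np.array([446.4,-227.8,-2.5]),tool(1.09),0.74,1)
E
```

```text
14.325 [ 447.90102033 -219.40473325   37.82437316] 74.67132831188776 [ 0.35497391 -0.28632462  0.05492462]
dist [ -1.5  -8.4 -40.3] rot [-0.005 -0.02  -0.001]
[[-0.04, -0.17, -0.01], [-0.358, 0.11, 1.606], 0.74],
```

Emit:
jog_arm --increments '[[[-0.04, -0.17, 0], [-0.33, 0.11, 0.7], 0.74], [[0, 0, 0], [0, 0, 0.5], 0.74], [[0, 0, 0], [0, 0, 0], 0.74], [[0, 0, 0], [0, 0, 0], 0.74]]'

```text
clock: 14.82
ee_pos: [448.1, -224.4, 8.1]
ee_rot: [2.683, 1.633, 0.004]
force: [0.3, -1.8, 0.2]
width: 74.6
```

```bash
python3 - <<'E'
from plan import *
s=observe(); print(s["clock"],s["ee_pos"],s["width"],s["force"])
plan(np.array([446.4,-227.8,-2.5]),tool(1.09),0.74,1)
E
```

```text
14.825 [ 448.06470579 -224.43886668    8.10779652] 74.59653813432166 [ 0.33296332 -1.77239459  0.22826822]
dist [ -1.7  -3.4 -10.6] rot [ 0.002 -0.002  0.004]
[[0.01, -0.02, 0.03], [-0.151, 0.002, 0.424], 0.74],
```

Emit:
jog_arm --increments '[[[0, 0, 0], [-0.15, 0, 0.26], 0.74], [[0, 0, 0], [0, 0, 0], 0.74], [[0, 0, 0], [0, 0, 0.15], 0.74], [[0, 0, 0], [0, 0, 0], 0.74]]'

```text
clock: 15.32
ee_pos: [446.7, -228.2, -2.0]
ee_rot: [2.683, 1.632, 0.006]
force: [0.3, -0.2, -0.3]
width: 74.7
```

Emit:
jog_arm --increments '[[[0, 0, 0], [0, 0, 0.03], -1], [[0, 0, 0], [0, 0, 0], -1], [[0, 0, 0], [0, 0, 0], -1], [[0, 0, 0], [0, 0, 0], -1]]'

```text
clock: 15.82
ee_pos: [446.9, -228.2, -2.1]
ee_rot: [2.682, 1.633, 0.006]
force: [0.0, -0.8, 0.3]
width: 55.7
```

```bash
python3 - <<'E'
from plan import *
s=observe(); print(s["clock"],s["ee_pos"],s["width"],s["force"])
R=tool(CYAW,.176); c=carr(39.7+1-40,0,29.45); t=c+R.apply([0,0,5.6]); print(t)
p0=s["ee_pos"]+[0,0,90]
plan(t+[0,0,60],R,-1,17,p0,Ro.from_rotvec(s["ee_rot"]))
E
```

```text
15.825 [ 446.8546246  -228.2283917    -2.05942134] 55.68655708671718 [ 0.04023228 -0.77619757  0.28169364]
[497.19917031 181.46867527  23.93650914]
dist [ 50.3 409.7  -4. ] rot [ 0.036  0.173 -0.357]
[[0.02, 0.08, -0.17], [0.911, -0.337, 0.01], -1],[[0.02, 0.08, -0.17], [0.917, -0.318, 0.02], -1],[[0.02, 0.08, -0.17], [0.924, -0.299, 0.03], -1],[[0.02, 0.08, -0.17], [0.929, -0.279, 0.04], -1],[[0.02, 0.08, -0.17], [0.935, -0.26, 0.05], -1],[[0.02, 0.08, -0.17], [0.939, -0.24, 0.06], -1],[[0.02, 0.08, -0.17], [0.943, -0.22, 0.07], -1],[[0.02, 0.08, -0.17], [0.947, -0.2, 0.08], -1],[[0.02, 0.08, -0.17], [0.95, -0.18, 0.09], -1],[[0.02, 0.08, -0.17], [0.953, -0.16, 0.1], -1],[[0.02, 0.08, -0.17], [0.955, -0.139, 0.11], -1],[[0.02, 0.08, -0.17], [0.956, -0.119, 0.12], -1],[[0.02, 0.08, -0.17], [0.957, -0.099, 0.13], -1],[[0.02, 0.08, -0.17], [0.958, -0.078, 0.14], -1],[[0.02, 0.08, -0.17], [0.958, -0.058, 0.15], -1],[[0.02, 0.08, -0.17], [0.957, -0.037, 0.16], -1],[[0.02, 0.08, -0.17], [0.956, -0.017, 0.17], -1],
```

Emit:
jog_arm --increments '[[[0, 0, 0], [0, 0, -0.5], -1], [[0, 0, 0], [0, 0, -1], -1], [[0, 0, -0.1], [0.4, -0.14, -1], -1], [[0, 0, -0.17], [0.9, -0.34, -0.8], -1], [[0, 0, -0.17], [0.92, -0.32, -0.2], -1], [[0, 0, -0.17], [0.93, -0.3, 0], -1], [[0, 0, -0.17], [0.93, -0.28, 0], -1], [[0, 0, -0.17], [0.93, -0.26, 0], -1]]'

```text
clock: 16.82
ee_pos: [461.7, -96.5, 93.2]
ee_rot: [2.583, 1.776, 0.01]
force: [0.1, 0.2, -0.4]
width: 55.7
```

Emit:
jog_arm --increments '[[[0, 0, -0.2], [0.94, -0.24, 0], -1], [[0, 0, -0.2], [0.95, -0.22, 0], -1], [[0, 0, -0.2], [0.95, -0.2, 0], -1], [[0, 0, -0.2], [0.95, -0.18, 0], -1], [[0, 0.1, -0.2], [0.96, -0.16, 0], -1], [[0, 0.15, -0.2], [0.96, -0.14, 0], -1], [[0, 0.2, -0.2], [0.96, -0.12, 0], -1], [[0, 0.2, -0.2], [0.96, -0.1, 0], -1]]'

```text
clock: 17.82
ee_pos: [482.0, 104.9, 99.6]
ee_rot: [-2.364, -2.003, -0.114]
force: [-0.0, -0.2, 0.1]
width: 55.6
```

```bash
cat > nx.py <<'E'
from plan import *
import sys
s=observe(); print(s["clock"],s["ee_pos"].round(1),s["width"].round(1),s["force"].round(1))
bay=int(sys.argv[1]); up=float(sys.argv[2]); n=int(sys.argv[3]); dx=float(sys.argv[4]) if len(sys.argv)>4 else 1
R=tool(CYAW,.176); c=carr(39.7+dx-40*(bay-1),0,29.45); t=c+R.apply([0,0,5.6])
plan(t+[0,0,up],R,-1,n)
E
python3 nx.py 2 50 5
```

```text
Traceback (most recent call last):
  File "nx.py", line 3, in <module>
    s=observe(); print(s["clock"],s["ee_pos"].round(1),s["width"].round(1),s["force"].round(1))
                                                       ^^^^^^^^^^^^^^^^
AttributeError: 'float' object has no attribute 'round'
```

```bash
sed -i 's/s\["width"\].round(1)/s["width"]/' nx.py; python3 nx.py 2 50 4
```

```text
17.825 [482.  104.9  99.6] 55.55850153486347 [-0.  -0.2  0.1]
dist [ 15.2  76.6 -25.7] rot [ 0.022  0.094 -0.044]
[[0.05, 0.2, -0.09], [0.757, 0.019, 0.321], -1],[[0.05, 0.2, -0.09], [0.749, 0.029, 0.338], -1],[[0.05, 0.2, -0.09], [0.74, 0.04, 0.356], -1],[[0.05, 0.2, -0.09], [0.731, 0.05, 0.373], -1],
```

Emit:
jog_arm --increments '[[[0.05, 0.2, -0.09], [0.75, 0.05, 0.3], -1], [[0.05, 0.2, -0.09], [0.75, 0.05, 0.3], -1], [[0.05, 0.2, -0.09], [0.7, 0.05, 0.4], -1], [[0.05, 0.1, 0], [0.4, 0, 0.2], -1], [[0, 0, 0], [0, 0, 0], -1], [[0, 0, 0], [0, 0, 0], -1]]'

```text
clock: 18.58
ee_pos: [497.1, 176.3, 74.9]
ee_rot: [-2.266, -1.991, -0.189]
force: [0.5, 0.3, -0.0]
width: 55.7
```

```bash
python3 nx.py 2 0 1
```

```text
18.575 [497.1 176.3  74.9] 55.662583091048425 [ 0.5  0.3 -0. ]
dist [  0.1   5.2 -50.9] rot [-0.005  0.003 -0.011]
[[-0.04, 0.03, -0.09], [-0.147, -0.009, 2.043], -1],
```

Emit:
jog_arm --increments '[[[-0.04, 0, -0.09], [-0.07, 0, 0.7], -1], [[0, 0, 0], [-0.07, 0, 0.7], -1], [[0, 0, 0], [0, 0, 0], -1], [[0, 0, 0], [0, 0, 0], -1]]'

```text
clock: 19.08
ee_pos: [498.0, 176.6, 40.4]
ee_rot: [-2.263, -2.005, -0.196]
force: [1.2, -0.3, -0.3]
width: 55.4
```

```bash
python3 nx.py 2 2 1
```

```text
19.075 [498.  176.6  40.4] 55.40827958775293 [ 1.2 -0.3 -0.3]
dist [ -0.8   4.9 -14.5] rot [ 0.003  0.005 -0.002]
[[0.02, 0.04, -0.02], [0.089, -0.057, 0.603], -1],
```

Emit:
jog_arm --increments '[[[0, 0.04, 0], [0.09, -0.06, 0.58], -1], [[0, 0, 0], [0, 0, 0], -1], [[0, 0, 0], [0, 0, 0], -1]]'

```text
clock: 19.45
ee_pos: [497.8, 181.7, 26.7]
ee_rot: [-2.261, -2.003, -0.204]
force: [0.7, -0.6, 0.1]
width: 55.6
```

```bash
python3 nx.py 2 0 1
```

```text
19.45 [497.8 181.7  26.7] 55.566027573226314 [ 0.7 -0.6  0.1]
dist [-0.6 -0.3 -2.8] rot [ 0.004 -0.001 -0.002]
[[0.04, -0.01, -0.02], [-0.033, -0.021, 0.106], -1],
```

Emit:
jog_arm --increments '[[[0, 0, 0], [-0.03, -0.02, 0.09], -1], [[0, 0, 0], [0, 0, 0], -1], [[0, 0, 0], [0, 0, 0.06], -1], [[0, 0, 0], [0, 0, 0], -1]]'

```text
clock: 19.95
ee_pos: [497.6, 181.5, 24.2]
ee_rot: [-2.262, -2.003, -0.206]
force: [0.2, 0.4, -0.8]
width: 55.6
```

```bash
python3 - <<'E'
from chk import *
q=capture("scene"); s=observe(); print(s["clock"],s["ee_pos"],s["width"],s["force"])
held(q,s,"pics/s7.png")
E
python3 nx.py 2 0 1
```

```text
20.0 [497.71505966 181.51711349  24.15306682] 55.7289593560617 [ 0.365654   -0.59405391  0.13222326]
20.0 [497.7 181.5  24.2] 55.7289593560617 [ 0.4 -0.6  0.1]
dist [-0.5 -0.  -0.2] rot [ 0.006 -0.001 -0.002]
[[0.05, -0.01, -0.02], [-0.006, -0.02, 0.008], -1],
```

View pics/s7.png

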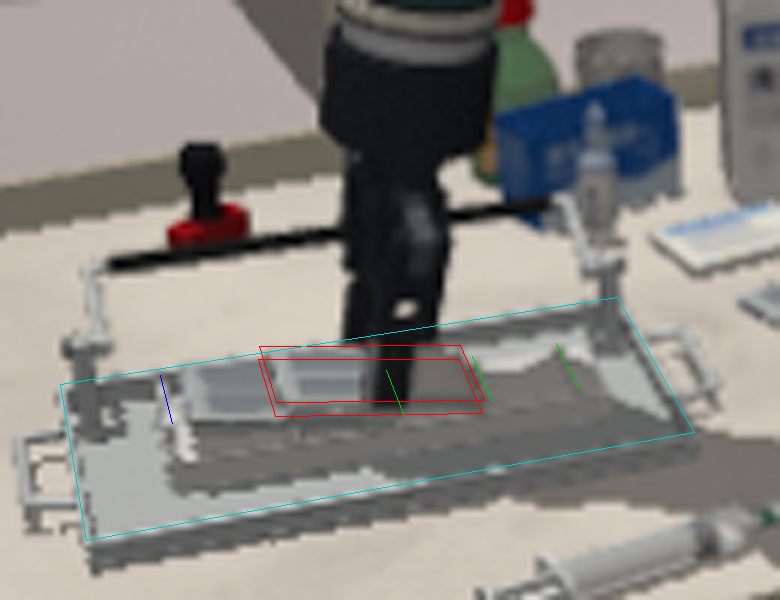

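Down on the bed; the held mailer matches its predicted outline. I'll release it and go to mailer A.

Emit:
jog_arm --increments '[[[0, 0, 0], [0, 0, 0], 0.74], [[0, 0, 0], [0, 0, 0], 0.74], [[0, 0, 0], [0, 0, 0], 0.74], [[0, 0, 0], [0.05, 0, -0.3], 0.74], [[0, 0, 0], [0.13, 0, -0.8], 0.74], [[0, -0.4, 0], [0, 0, -1], 0.74], [[0, -0.5, -0.4], [-0.8, 0, -0.9], 0.74], [[0, -0.5, -0.4], [-1, 0, -0.6], 0.74]]'

```text
clock: 21.0
ee_pos: [491.3, 127.9, 112.5]
ee_rot: [2.243, 2.193, 0.016]
force: [0.8, -0.6, -0.4]
width: 74.0
```

```bash
python3 - <<'E'
from plan import *
s=observe(); print(s["clock"],s["ee_pos"],s["width"],s["force"])
plan(np.array([529.4,-68.6,80]),tool(1.82),0.74,8)
E
```

```text
21.0 [491.33630983 127.87853906 112.54048501] 74.0474299396957 [ 0.75566563 -0.61107642 -0.38030427]
dist [  38.1 -196.5  -32.5] rot [ 0.01  -0.003 -0.272]
[[0.01, 0.0, -0.28], [-0.979, 0.211, 0.161], 0.74],[[0.01, 0.0, -0.28], [-0.985, 0.178, 0.161], 0.74],[[0.01, 0.0, -0.28], [-0.99, 0.144, 0.161], 0.74],[[0.01, 0.0, -0.28], [-0.995, 0.111, 0.161], 0.74],[[0.01, 0.0, -0.28], [-0.998, 0.077, 0.161], 0.74],[[0.01, 0.0, -0.28], [-1.0, 0.043, 0.162], 0.74],[[0.01, 0.0, -0.28], [-1.001, 0.01, 0.162], 0.74],[[0.01, 0.0, -0.28], [-1.0, -0.024, 0.162], 0.74],
```

Emit:
jog_arm --increments '[[[0, 0, -0.28], [-0.97, 0.2, 0], 0.74], [[0, 0, -0.28], [-0.97, 0.18, 0], 0.74], [[0, 0, -0.28], [-0.97, 0.14, 0], 0.74], [[0, 0, -0.28], [-0.97, 0.1, 0.1], 0.74], [[0, 0, -0.28], [-0.97, 0.08, 0.2], 0.74], [[0, 0, -0.28], [-0.97, 0.04, 0.3], 0.74], [[0, 0, -0.28], [-0.7, 0, 0.3], 0.74], [[0, 0, -0.1], [-0.3, 0, 0.2], 0.74]]'

```text
clock: 22.0
ee_pos: [527.2, -44.6, 90.1]
ee_rot: [1.937, 2.458, 0.024]
force: [0.1, 0.9, 0.2]
width: 73.8
```

```bash
python3 - <<'E'
from laid import *
p=capture("top"); q=capture("scene"); np.savez("t8.npz",**p); np.savez("s8.npz",**q)
s=observe(); print(s["clock"],s["ee_pos"],s["width"],s["force"])
laid(p,1);laid(p,2);laid(q,2)
outline(p,"pics/t8.png",[1,2],115,215,160,235,7); outline(q,"pics/s8.png",[1,2],70,200,190,275,6)
plan(np.array([529.4,-68.6,40]),tool(1.82),0.74,2)
E
```

```text
22.1 [526.94409963 -44.15223342  89.87407846] 74.20932366218648 [-0.55306871 -0.28064254 -0.39008404]
bay 1 slope 0.060 side -0.030 top z at tab 35.2 (expect 24.9) n 216
bay 2 slope 0.173 side -0.032 top z at tab 25.6 (expect 24.9) n 226
bay 2 slope 0.186 side -0.066 top z at tab 23.1 (expect 24.9) n 222
dist [  2.5 -24.4 -49.9] rot [ 0.019  0.    -0.013]
[[0.08, 0.0, -0.06], [-0.487, -0.085, 0.996], 0.74],[[0.08, 0.0, -0.06], [-0.486, -0.079, 0.997], 0.74],
```

View pics/t8.png

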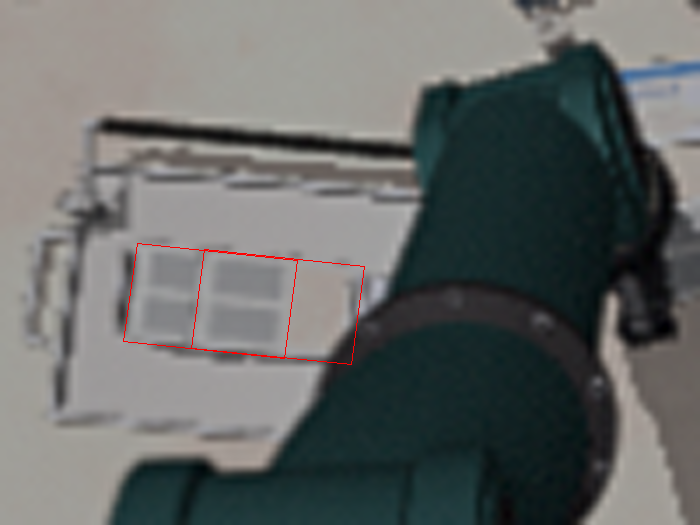

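View pics/s8.png

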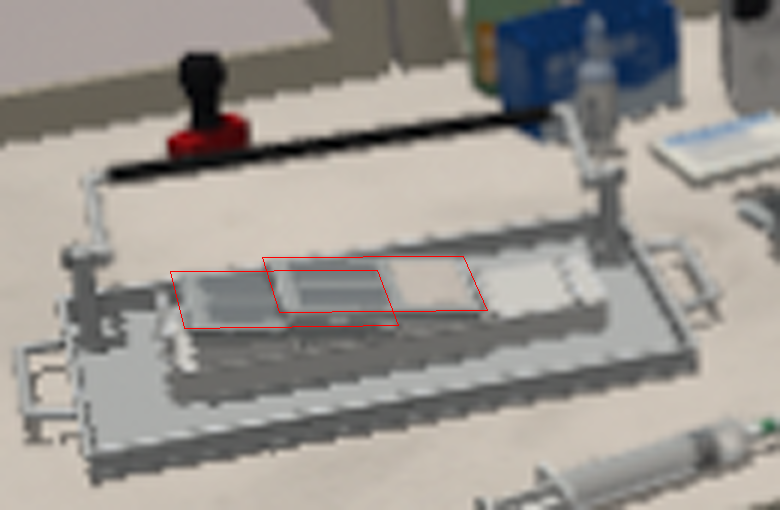

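Emit:
jog_arm --increments '[[[0.08, 0, -0.06], [-0.5, -0.08, 0.8], 0.65], [[0.08, 0, -0.06], [-0.4, -0.08, 0.8], 0.65], [[0, 0, 0], [0, 0, 0.5], 0.65], [[0, 0, 0], [0, 0, 0], 0.65], [[0, 0, 0], [0, 0, 0], 0.65]]'

```text
clock: 22.72
ee_pos: [529.8, -62.6, 36.3]
ee_rot: [-1.92, -2.486, -0.004]
force: [-0.5, -0.1, -0.1]
width: 70.6
```

```bash
python3 - <<'E'
from plan import *
s=observe(); print(s["clock"],s["ee_pos"],s["width"],s["force"])
plan(np.array([529.4,-68.6,-2.5]),tool(1.82),0.65,2)
E
```

```text
22.725 [529.82063089 -62.57281377  36.33974311] 70.64343169104016 [-0.4560244  -0.12880464 -0.05604741]
dist [ -0.4  -6.  -38.8] rot [ 0.001 -0.002  0.007]
[[0.01, -0.01, 0.03], [-0.116, -0.04, 0.777], 0.65],[[0.01, -0.01, 0.03], [-0.115, -0.039, 0.777], 0.65],
```

Emit:
jog_arm --increments '[[[0, 0, 0.03], [-0.23, -0.08, 0.6], 0.65], [[0, 0, 0], [0, 0, 0.5], 0.65], [[0, 0, 0], [0, 0, 0], 0.65], [[0, 0, 0], [0, 0, 0], 0.65]]'

```text
clock: 23.22
ee_pos: [529.7, -68.5, 7.5]
ee_rot: [1.924, 2.483, 0.005]
force: [-0.6, 0.1, 0.6]
width: 70.8
```

```bash
python3 - <<'E'
from plan import *
s=observe(); print(s["clock"],s["ee_pos"],s["width"],s["force"])
plan(np.array([529.4,-68.6,-2.5]),tool(1.82),0.65,1)
E
```

```text
23.225 [529.72161307 -68.48709548   7.46918584] 70.77287377418735 [-0.59344542  0.11600907  0.59009907]
dist [ -0.3  -0.1 -10. ] rot [ 0.002 -0.002  0.003]
[[0.02, -0.01, 0.03], [-0.002, -0.015, 0.399], 0.65],
```

Emit:
jog_arm --increments '[[[0, 0, 0], [0, 0, 0.25], 0.65], [[0, 0, 0], [0, 0, 0], 0.65], [[0, 0, 0], [0, 0, 0.15], 0.65], [[0, 0, 0], [0, 0, 0], 0.65]]'

```text
clock: 23.72
ee_pos: [530.2, -68.4, -2.7]
ee_rot: [1.923, 2.483, 0.006]
force: [-0.3, 0.0, 0.4]
width: 70.5
```

Emit:
jog_arm --increments '[[[0, 0, 0], [0, 0, 0.02], -1], [[0, 0, 0], [0, 0, 0], -1], [[0, 0, 0], [0, 0, 0], -1], [[0, 0, 0], [0, 0, 0], -1]]'

```text
clock: 24.22
ee_pos: [529.4, -68.5, -2.5]
ee_rot: [1.925, 2.482, 0.004]
force: [-0.6, 0.7, 0.8]
width: 55.7
```

```bash
python3 - <<'E'
from plan import *
s=observe(); print(s["clock"],s["ee_pos"],s["width"],s["force"])
R=tool(CYAW,.176); c=carr(39.7+1-80,0,29.45); t=c+R.apply([0,0,5.6]); print(t)
p0=s["ee_pos"]+[0,0,90]
plan(t+[0,0,60],R,-1,9,p0,Ro.from_rotvec(s["ee_rot"]))
E
```

```text
24.225 [529.38052056 -68.49424855  -2.4643684 ] 55.68435199080943 [-0.63063903  0.72198808  0.7740158 ]
[492.45848616 141.75059483  23.93650914]
dist [-36.9 210.2  -3.6] rot [-0.031  0.172  0.369]
[[-0.03, 0.16, 0.34], [0.946, 0.073, 0.017], -1],[[-0.03, 0.16, 0.34], [0.948, 0.034, 0.036], -1],[[-0.03, 0.16, 0.34], [0.947, -0.005, 0.054], -1],[[-0.03, 0.16, 0.34], [0.945, -0.044, 0.072], -1],[[-0.03, 0.16, 0.34], [0.941, -0.083, 0.09], -1],[[-0.03, 0.16, 0.34], [0.935, -0.121, 0.107], -1],[[-0.03, 0.16, 0.34], [0.927, -0.16, 0.125], -1],[[-0.03, 0.16, 0.34], [0.917, -0.198, 0.142], -1],[[-0.03, 0.16, 0.34], [0.905, -0.236, 0.158], -1],
```

Emit:
jog_arm --increments '[[[0, 0, 0], [0, 0, -0.5], -1], [[0, 0, 0], [0, 0, -1], -1], [[0, 0, 0], [0, 0, -1], -1], [[0, 0, 0.15], [0.4, 0.03, -0.8], -1], [[0, 0, 0.34], [0.9, 0.07, -0.2], -1], [[0, 0.1, 0.34], [0.94, 0.04, 0], -1], [[0, 0.16, 0.34], [0.94, 0, 0], -1], [[0, 0.16, 0.34], [0.94, -0.04, 0], -1]]'

```text
clock: 25.22
ee_pos: [515.2, 33.7, 94.5]
ee_rot: [-2.13, -2.262, -0.062]
force: [0.5, 0.3, -0.8]
width: 55.8
```

```bash
python3 nx.py 3 50 5
```

```text
25.225 [515.2  33.7  94.5] 55.77449588936903 [ 0.5  0.3 -0.8]
dist [-22.8 108.1 -20.6] rot [-0.015  0.123  0.179]
[[-0.02, 0.21, 0.3], [0.864, -0.131, 0.209], -1],[[-0.02, 0.21, 0.3], [0.854, -0.162, 0.23], -1],[[-0.02, 0.21, 0.3], [0.841, -0.193, 0.25], -1],[[-0.02, 0.21, 0.3], [0.828, -0.224, 0.27], -1],[[-0.02, 0.21, 0.3], [0.812, -0.254, 0.29], -1],
```

Emit:
jog_arm --increments '[[[0, 0.21, 0.3], [0.85, -0.13, 0.1], -1], [[0, 0.21, 0.3], [0.85, -0.16, 0.2], -1], [[0, 0.21, 0.3], [0.84, -0.2, 0.2], -1], [[0, 0.21, 0.3], [0.8, -0.2, 0.3], -1], [[0, 0.1, 0.1], [0.5, -0.15, 0.2], -1], [[0, 0, 0], [0, 0, 0], -1], [[0, 0, 0], [0, 0, 0], -1]]'

```text
clock: 26.1
ee_pos: [493.4, 138.7, 79.0]
ee_rot: [-2.237, -2.016, -0.18]
force: [0.3, 0.4, -0.9]
width: 55.8
```

```bash
python3 nx.py 3 16 1
```

```text
26.1 [493.4 138.7  79. ] 55.841822828221694 [ 0.3  0.4 -0.9]
dist [ -0.9   3.1 -39.1] rot [-0.015  0.004  0.014]
[[-0.13, 0.04, 0.11], [-0.151, -0.03, 1.56], -1],
```

Emit:
jog_arm --increments '[[[-0.12, 0.04, 0.11], [-0.08, -0.03, 0.75], -1], [[0, 0, 0], [-0.07, 0, 0.75], -1], [[0, 0, 0], [0, 0, 0], -1], [[0, 0, 0], [0, 0, 0], -1]]'

```text
clock: 26.6
ee_pos: [495.3, 139.1, 41.6]
ee_rot: [-2.263, -2.001, -0.203]
force: [-0.6, 0.4, -0.5]
width: 55.7
```

```bash
python3 nx.py 3 2 1
```

```text
26.6 [495.3 139.1  41.6] 55.69295190802303 [-0.6  0.4 -0.5]
dist [ -2.8   2.7 -15.7] rot [ 0.004  0.    -0.004]
[[0.03, 0.0, -0.03], [-0.019, -0.127, 0.633], -1],
```

Emit:
jog_arm --increments '[[[0, 0, 0], [-0.02, -0.13, 0.6], -1], [[0, 0, 0], [0, 0, 0], -1], [[0, 0, 0], [0, 0, 0], -1]]'

```text
clock: 26.98
ee_pos: [493.1, 141.6, 26.9]
ee_rot: [-2.265, -2.001, -0.205]
force: [-1.0, 0.2, -0.1]
width: 55.7
```

```bash
python3 nx.py 3 0 1
```

```text
26.975 [493.1 141.6  26.9] 55.7213448667743 [-1.   0.2 -0.1]
dist [-0.6  0.2 -2.9] rot [ 0.006 -0.    -0.004]
[[0.05, 0.0, -0.03], [-0.017, -0.025, 0.115], -1],
```

Emit:
jog_arm --increments '[[[0, 0, 0], [-0.02, -0.02, 0.1], -1], [[0, 0, 0], [0, 0, 0], -1], [[0, 0, 0], [0, 0, 0.06], -1], [[0, 0, 0], [0, 0, 0], -1]]'

```text
clock: 27.48
ee_pos: [492.9, 141.8, 23.7]
ee_rot: [-2.265, -2.002, -0.207]
force: [-0.3, -0.7, 0.7]
width: 55.5
```

```bash
python3 - <<'E'
from chk import *
q=capture("scene"); s=observe(); print(s["clock"],s["ee_pos"],s["width"],s["force"])
held(q,s,"pics/s9.png")
E
python3 nx.py 3 0 1
```

```text
27.525 [492.87604227 141.76711566  23.64078962] 55.67203025148585 [-1.21869097 -0.29996232  1.69144145]
27.525 [492.9 141.8  23.6] 55.67203025148585 [-1.2 -0.3  1.7]
dist [-0.4 -0.   0.3] rot [ 0.007 -0.    -0.004]
[[0.06, 0.0, -0.03], [-0.001, -0.016, -0.012], -1],
```

View pics/s9.png

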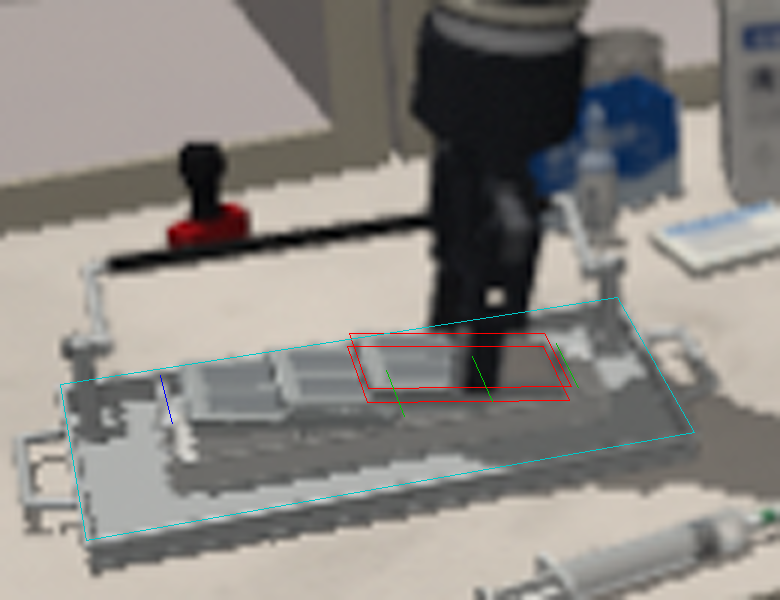

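Emit:
jog_arm --increments '[[[0, 0, 0], [0, 0, 0], 0.74], [[0, 0, 0], [0, 0, 0], 0.74], [[0, 0, 0], [0, 0, 0], 0.74], [[0, 0, 0], [0.05, 0, -0.3], 0.74], [[0, 0, 0], [0.13, 0, -0.8], 0.74], [[0, -0.4, 0], [0, 0, -1], 0.74], [[0, -0.5, 0], [0, -0.3, -1], 0.74], [[0, -0.5, 0], [0, -0.5, -1], 0.74]]'

```text
clock: 28.52
ee_pos: [470.7, 132.7, 128.2]
ee_rot: [2.36, 2.074, 0.008]
force: [0.2, -0.0, -0.5]
width: 74.5
```

Emit:
jog_arm --increments '[[[0, 0, 0], [-1, -0.3, -0.4], 0.74], [[0, 0, 0], [-1, -0.3, -0.4], 0.74], [[0, 0, 0], [-1, -0.3, 0], 0.74], [[0, 0, 0], [-1, -0.3, 0], 0.74], [[0, 0, 0], [-1, 0, 0], 0.74], [[0, 0, 0], [-1, 0, 0], 0.74], [[0, 0, 0], [-0.5, 0, 0], 0.74], [[0, 0, 0], [0, 0, 0], 0.74]]'

```text
clock: 29.52
ee_pos: [420.0, -24.0, 153.6]
ee_rot: [2.346, 2.082, 0.023]
force: [-0.0, 0.4, 1.1]
width: 74.3
```

```bash
python3 - <<'E'
from laid import *
p=capture("top"); q=capture("scene"); np.savez("t10.npz",**p); np.savez("s10.npz",**q)
s=observe(); print(s["clock"],s["ee_pos"],s["width"],s["force"])
for n in (1,2,3): laid(p,n)
laid(q,3)
outline(p,"pics/t10.png",[1,2,3],115,215,160,235,7); outline(q,"pics/s10.png",[1,2,3],70,200,190,275,6)
for P,n in ((p,"t"),(q,"s"),(load("t6.npz"),"t6"),(load("s5.npz"),"s5")):
    C=cloud(P); m=(P["color"].max(2)<60)&np.isfinite(C[...,0])
    c,s_=np.cos(CYAW),np.sin(CYAW); d=C[...,:2]-[CX,CY]; a=d[...,0]*c+d[...,1]*s_; b=-d[...,0]*s_+d[...,1]*c
    m&=(abs(a)<104)&(b<-70)&(b>-125)&(C[...,2]>40)&(C[...,2]<110)
    print(n,m.sum(),"b",np.median(b[m]),"z",np.median(C[...,2][m]),"a",a[m].min(),a[m].max(), np.polyfit(a[m],b[m],1))
E
```

```text
29.625 [420.27139511 -22.84923601 153.49239515] 74.30118384833784 [-0.02914     0.48349409 -1.00485755]
bay 1 slope -0.014 side -0.013 top z at tab 39.0 (expect 24.9) n 209
bay 2 slope 0.047 side -0.010 top z at tab 35.9 (expect 24.9) n 212
bay 3 slope 0.169 side 0.012 top z at tab 26.1 (expect 24.9) n 137
bay 3 slope 0.206 side -0.108 top z at tab 21.7 (expect 24.9) n 218
t 80 b -92.32407678238461 z 68.72849436861073 a -102.33656049073616 100.37893822458634 [ 6.88482101e-04 -9.23762077e+01]
s 151 b -89.29329225505764 z 65.25978146222347 a -101.75596697613278 102.21325649858493 [ 5.58412673e-03 -8.93739352e+01]
t6 80 b -91.95863053543484 z 69.59752136545796 a -100.7729176768347 99.42566823868182 [ 3.58388740e-03 -9.22395263e+01]
s5 150 b -88.69923270569439 z 65.63146426145681 a -102.78680183718649 102.06459654159278 [ 3.91523214e-03 -8.88498427e+01]
```

View pics/t10.png

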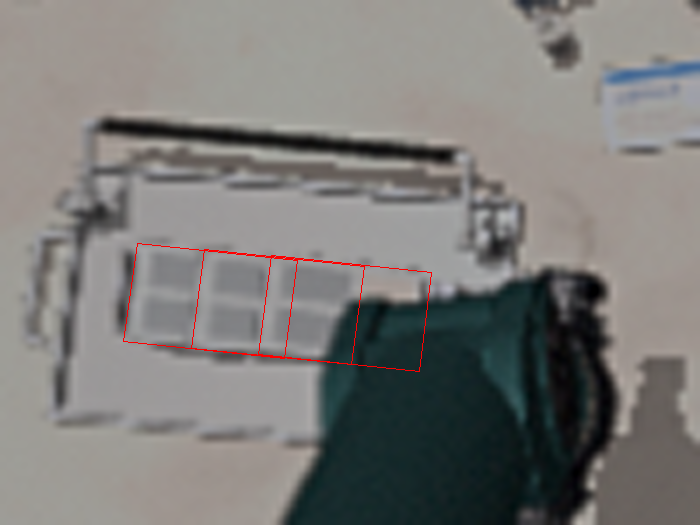

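View pics/s10.png

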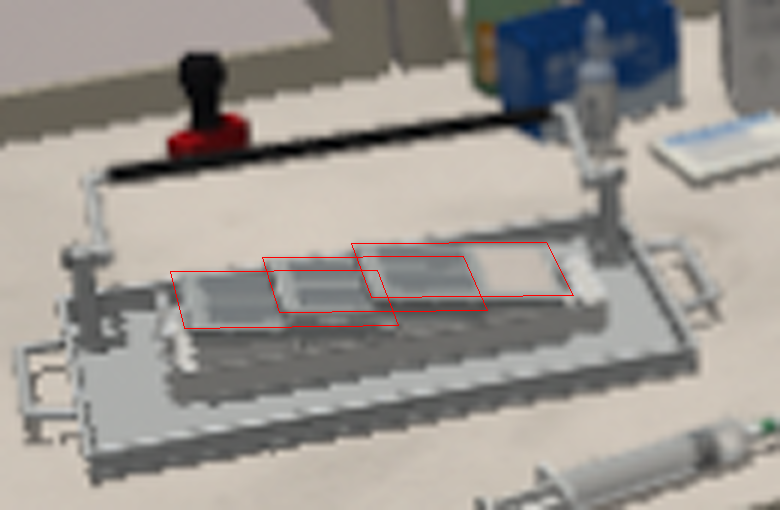

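```bash
python3 - <<'E'
from plan import *
p=load("t6.npz"); print("amp",plane(p,(195.2,166.9),40))
t=carr(0,-92,65-9); print(t)
plan(t+[0,0,90],tool(CYAW),-0.2,10)
E
```

```text
amp [[641.93592582   8.50491726  40.        ]]
[588.35158501 168.89642646  56.        ]
dist [168.1 191.7  -7.5] rot [ 0.013 -0.008  0.002]
[[0.01, -0.01, 0.0], [0.84, 0.578, 0.045], -0.2],[[0.01, -0.01, 0.0], [0.84, 0.578, 0.043], -0.2],[[0.01, -0.01, 0.0], [0.84, 0.578, 0.042], -0.2],[[0.01, -0.01, 0.0], [0.84, 0.578, 0.04], -0.2],[[0.01, -0.01, 0.0], [0.84, 0.578, 0.039], -0.2],[[0.01, -0.01, 0.0], [0.84, 0.577, 0.037], -0.2],[[0.01, -0.01, 0.0], [0.841, 0.577, 0.036], -0.2],[[0.01, -0.01, 0.0], [0.841, 0.577, 0.034], -0.2],[[0.01, -0.01, 0.0], [0.841, 0.577, 0.033], -0.2],[[0.01, -0.01, 0.0], [0.841, 0.577, 0.031], -0.2],
```

Emit:
jog_arm --increments '[[[0.01, -0.01, 0], [0.84, 0.58, 0], -0.2], [[0.01, -0.01, 0], [0.84, 0.58, 0], -0.2], [[0.01, -0.01, 0], [0.84, 0.58, 0], -0.2], [[0.01, -0.01, 0], [0.84, 0.58, 0], -0.2], [[0.01, -0.01, 0], [0.84, 0.58, 0], -0.2], [[0.01, -0.01, 0], [0.84, 0.58, 0], -0.2], [[0.01, -0.01, 0], [0.84, 0.58, 0], -0.2], [[0.01, -0.01, 0], [0.84, 0.58, 0], -0.2]]'

```text
clock: 30.62
ee_pos: [556.3, 146.4, 154.7]
ee_rot: [-2.333, -2.104, -0.003]
force: [0.3, 0.1, 0.5]
width: 34.3
```

Emit:
jog_arm --increments '[[[0, 0, 0], [0.7, 0.5, 0.1], -0.2], [[0, 0, 0], [0.3, 0.2, 0.3], -0.2], [[0, 0, 0], [0, 0, 0.2], -0.2], [[0, 0, 0], [0, 0, 0], -0.2]]'

```text
clock: 31.12
ee_pos: [575.5, 176.0, 137.9]
ee_rot: [-2.322, -2.112, -0.003]
force: [-0.2, -0.4, 0.1]
width: 34.2
```

```bash
python3 - <<'E'
from laid import *
p=capture("top"); q=capture("scene"); np.savez("t11.npz",**p); np.savez("s11.npz",**q)
s=observe(); print(s["clock"],s["ee_pos"],s["width"],s["force"])
for n in (3,): laid(p,n);laid(q,n)
outline(q,"pics/s11.png",[1,2,3],70,200,160,275,5)
outline(p,"pics/t11.png",[1,2,3],115,215,160,235,7)
t=carr(0,-92,65-9)
plan(t,tool(CYAW),-0.2,1)
E
```

```text
31.225 [575.97609093 175.81740328 138.45440647] 34.20172214948699 [ 0.24395368 -0.41856169 -0.18683499]
bay 3 slope 0.180 side 0.012 top z at tab 25.2 (expect 24.9) n 223
bay 3 slope 0.197 side -0.105 top z at tab 21.8 (expect 24.9) n 215
dist [ 12.4  -6.9 -82.5] rot [ 0.    -0.003  0.023]
[[0.0, -0.03, 0.19], [-0.239, 0.518, 3.298], -0.2],
```

View pics/s11.png

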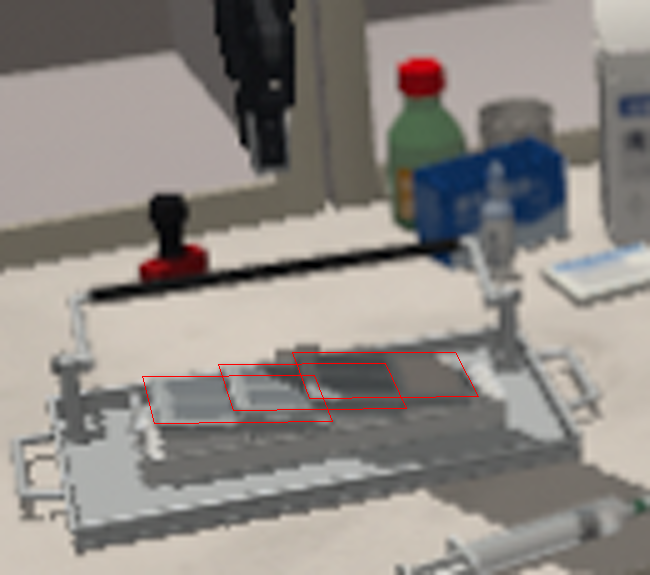

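View pics/t11.png

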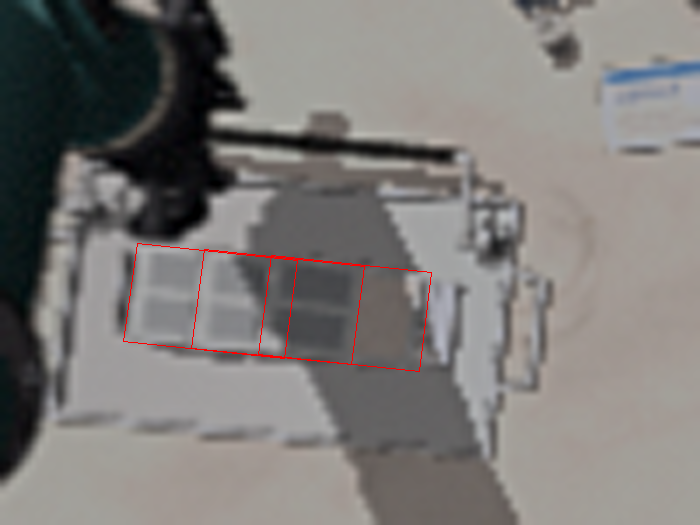

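Emit:
jog_arm --increments '[[[0, 0, 0.1], [-0.15, 0.3, 0.7], -0.2], [[0, 0, 0.1], [-0.09, 0.2, 0.7], -0.2], [[0, 0, 0], [0, 0, 0.4], -0.2], [[0, 0, 0], [0, 0, 0], -0.2], [[0, 0, 0], [0, 0, 0], -0.2]]'

```text
clock: 31.85
ee_pos: [588.2, 165.8, 89.6]
ee_rot: [-2.354, -2.078, -0.001]
force: [-0.5, -0.8, 0.5]
width: 34.0
```

```bash
python3 - <<'E'
from plan import *
s=observe(); print(s["clock"],s["ee_pos"],s["width"],s["force"])
plan(carr(0,-92,65-9),tool(CYAW),-0.2,1)
E
```

```text
31.85 [588.16156707 165.81845385  89.59613361] 33.976096285183495 [-0.54903193 -0.77547969  0.46759585]
dist [  0.2   3.1 -33.6] rot [-0.001 -0.002 -0.005]
[[-0.01, -0.01, -0.04], [0.121, -0.006, 1.344], -0.2],
```

Emit:
jog_arm --increments '[[[0, 0, -0.04], [0.1, 0, 0.6], -0.2], [[0, 0, 0], [0, 0, 0], -0.2], [[0, 0, 0], [0, 0, 0.6], -0.2], [[0, 0, 0], [0, 0, 0], -0.2], [[0, 0, 0], [0, 0, 0], -0.2]]'

```text
clock: 32.48
ee_pos: [588.7, 169.4, 58.1]
ee_rot: [-2.347, -2.085, -0.003]
force: [-0.5, 0.2, -0.3]
width: 34.1
```

```bash
python3 - <<'E'
from plan import *
q=capture("scene");s=observe(); print(s["clock"],s["ee_pos"],s["width"],s["force"])
show(q["color"],"pics/s12.png",70,190,150,240,6)
plan(carr(0,-92,65-9),tool(CYAW),-0.2,1)
E
```

```text
32.525 [588.43612661 169.31797329  58.02683413] 34.26014994229271 [ 0.40798451  1.08855661 -0.41683384]
dist [-0.1 -0.4 -2. ] rot [-0.001 -0.002  0.001]
[[0.0, -0.02, 0.01], [-0.017, -0.001, 0.081], -0.2],
```

View pics/s12.png

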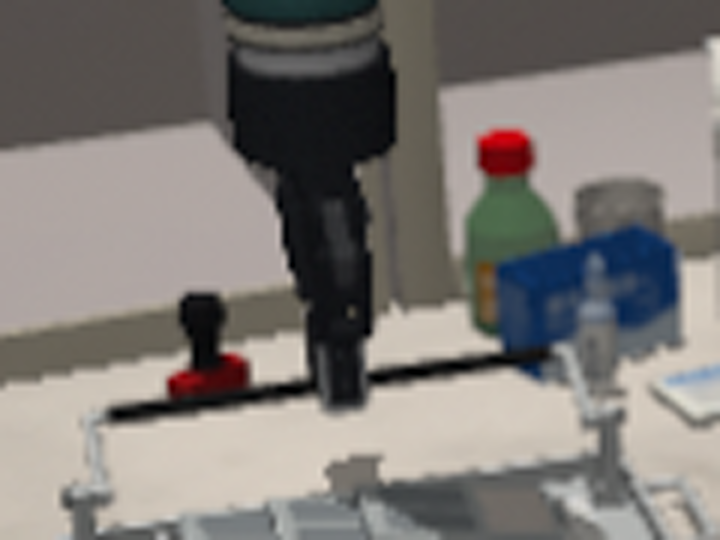

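Fingers straddle the bar just left of its middle, with the tips slightly below it. Closing now.

Emit:
jog_arm --increments '[[[0, 0, 0], [0, 0, 0.05], -1], [[0, 0, 0], [0, 0, 0], -1], [[0, 0, 0], [0, 0, 0], -1], [[0, 0, 0], [0, 0, 0], -1]]'

```text
clock: 33.02
ee_pos: [588.7, 169.3, 57.0]
ee_rot: [-2.347, -2.086, -0.004]
force: [0.4, 0.6, -1.4]
width: 7.5
```

```bash
python3 - <<'E'
from plan import *
s=observe(); print(s["clock"],s["ee_pos"],s["width"],s["force"])
d=s["ee_pos"][:2]-[CX,CY]; b=-d[0]*np.sin(CYAW)+d[1]*np.cos(CYAW); print("b",b)
# arc plan: carrier y, z -> tool y = -carrier y, tool z=-z
th=np.arccos((b+48)/48); print(th, 46+48*np.sin(th))
ths=np.linspace(th,0.35,13)
for i in range(12):
    dy=48*(np.cos(ths[i+1])-np.cos(ths[i])); dz=48*(np.sin(ths[i+1])-np.sin(ths[i]))
    print(round(ths[i+1],2),[0,round(-dy/25,2),round(-dz/25,2)])
E
```

```text
33.025 [588.68235324 169.31689812  57.03956911] 7.48381387616551 [ 0.43601114  0.56849129 -1.43435138]
b -92.27860389278736
2.745228878660507 64.53119632688716
2.55 [0, np.float64(-0.18), np.float64(-0.34)]
2.35 [0, np.float64(-0.25), np.float64(-0.29)]
2.15 [0, np.float64(-0.3), np.float64(-0.24)]
1.95 [0, np.float64(-0.34), np.float64(-0.18)]
1.75 [0, np.float64(-0.37), np.float64(-0.1)]
1.55 [0, np.float64(-0.38), np.float64(-0.03)]
1.35 [0, np.float64(-0.38), np.float64(0.05)]
1.15 [0, np.float64(-0.36), np.float64(0.12)]
0.95 [0, np.float64(-0.33), np.float64(0.19)]
0.75 [0, np.float64(-0.29), np.float64(0.25)]
0.55 [0, np.float64(-0.23), np.float64(0.3)]
0.35 [0, np.float64(-0.17), np.float64(0.34)]
```

Emit:
jog_arm --increments '[[[0, 0, 0], [0, -0.18, -0.34], -1], [[0, 0, 0], [0, -0.25, -0.29], -1], [[0, 0, 0], [0, -0.3, -0.24], -1], [[0, 0, 0], [0, 0, 0], -1]]'

```text
clock: 33.52
ee_pos: [572.1, 171.3, 80.8]
ee_rot: [2.348, 2.085, 0.011]
force: [0.2, -1.0, -0.7]
width: 7.1
```

```bash
cat > arc.py <<'E'
from plan import *
import sys
s=observe(); print(s["clock"],s["ee_pos"],s["width"],s["force"].round(1))
d=s["ee_pos"][:2]-[CX,CY]; b=-d[0]*np.sin(CYAW)+d[1]*np.cos(CYAW); a=d[0]*np.cos(CYAW)+d[1]*np.sin(CYAW)
z=s["ee_pos"][2]+7.5-46; y=b+48
th=np.arctan2(z,y); print("a",a,"b",b,"th",th,"r",np.hypot(y,z))
n=int(sys.argv[1]); ths=np.linspace(th,float(sys.argv[2]),n+1)[1:]
for t in ths:
    ny,nz=48*np.cos(t),48*np.sin(t); print(round(t,2),[0,round(-(ny-y)/25,2),round(-(nz-z)/25,2)]); y,z=ny,nz
E
python3 arc.py 4 1.4
```

```text
33.525 [572.11759697 171.29644602  80.76725047] 7.1308124376162745 [ 0.2 -1.  -0.7]
a 0.4590990020016186 b -75.59598556171007 th 2.1492024968724883 r 50.478301098899756
1.96 [0, np.float64(-0.37), np.float64(-0.08)]
1.77 [0, np.float64(-0.34), np.float64(-0.11)]
1.59 [0, np.float64(-0.36), np.float64(-0.04)]
1.4 [0, np.float64(-0.36), np.float64(0.03)]
```

Emit:
jog_arm --increments '[[[0, 0, 0], [0, -0.37, -0.08], -1], [[0, 0, 0], [0, -0.34, -0.11], -1], [[0, 0, 0], [0, -0.36, -0.04], -1], [[0, 0, 0], [0, -0.36, 0.03], -1], [[0, 0, 0], [0, 0, 0], -1]]'

```text
clock: 34.15
ee_pos: [550.6, 173.8, 91.3]
ee_rot: [2.339, 2.068, 0.052]
force: [-0.6, 1.4, -2.5]
width: 6.8
```

```bash
python3 arc.py 5 0.35; python3 - <<'E'
from h import *
q=capture("scene"); show(q["color"],"pics/s13.png",70,190,150,270,5)
E
```

```text
34.15 [550.63856703 173.78123423  91.29962664] 6.779946035023499 [-0.6  1.4 -2.5]
a 0.38074203388727046 b -53.9738496891966 th 1.6834591141689175 r 53.136498316171604
1.42 [0, np.float64(-0.53), np.float64(0.21)]
1.15 [0, np.float64(-0.49), np.float64(0.14)]
0.88 [0, np.float64(-0.43), np.float64(0.27)]
0.62 [0, np.float64(-0.35), np.float64(0.37)]
0.35 [0, np.float64(-0.24), np.float64(0.45)]
```

View pics/s13.png

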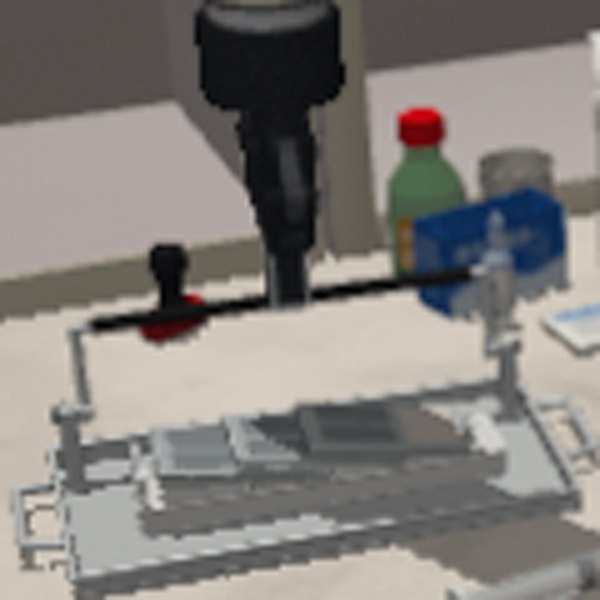

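Emit:
jog_arm --increments '[[[0, 0, 0], [0, -0.35, 0.2], -1], [[0, 0, 0], [0, -0.4, 0.2], -1], [[0, 0, 0], [0, -0.4, 0.25], -1], [[0, 0, 0], [0, -0.3, 0.3], -1], [[0, 0, 0], [0, 0, 0], -1]]'

```text
clock: 34.83
ee_pos: [551.5, 174.0, 91.0]
ee_rot: [2.319, 2.026, 0.14]
force: [3.5, 5.7, -28.8]
width: 6.6
```

```bash
python3 arc.py 3 0.35; python3 - <<'E'
from h import *
q=capture("scene"); show(q["color"],"pics/s14.png",70,190,150,270,5)
E
```

```text
34.825 [551.51854473 174.01644904  91.02538435] 6.642593550914203 [  3.5   5.7 -28.8]
a 0.7185914680067649 b -54.819748336001155 th 1.699911223804855 r 52.96626254932814
1.25 [0, np.float64(-0.88), np.float64(0.28)]
0.8 [0, np.float64(-0.73), np.float64(0.44)]
0.35 [0, np.float64(-0.47), np.float64(0.72)]
```

View pics/s14.png

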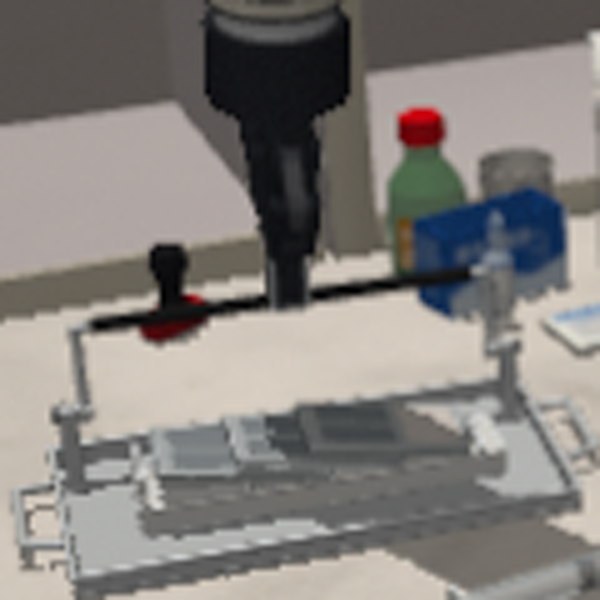

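```bash
python3 - <<'E'
from plan import *
s=observe(); print(s["joint_pos"].round(3),s["force"],s["ft_torque"],s["effort"].round(1)); R=Ro.from_rotvec(s["ee_rot"]); print(R.as_matrix().round(3)); print((R.inv()*tool(CYAW)).as_rotvec())
E
```

```text
[-4.000e-01  5.800e-01  1.000e-03  2.112e+00  8.000e-02  3.480e-01
 -6.040e-01] [ 0.95034233 -2.40993481 10.07886994] [-0.77905676 -0.08929037  0.34571025] [ -1.1 -38.9  -0.6  -8.9  -0.8  -0.4  -0.5]
[[ 0.131  0.986  0.105]
 [ 0.991 -0.133  0.014]
 [ 0.028  0.102 -0.994]]
[ 0.10248538 -0.02688333 -0.01382174]
```

Emit:
jog_arm --increments '[[[0, 0, 0], [0, 0, 0], -0.4], [[0, 0, 0], [0, 0, 0], -0.4], [[0.5, -0.15, 0], [0, 0, 0.2], -0.4], [[0.35, -0.08, 0], [0, 0, 0.2], -0.4], [[0, 0, 0], [0, 0, 0], -0.4], [[0, 0, 0], [0, 0, 0], -0.4]]'

```text
clock: 35.62
ee_pos: [542.5, 175.0, 76.6]
ee_rot: [-2.353, -2.066, 0.025]
force: [1.0, -1.2, 0.1]
width: 25.5
```

```bash
python3 arc.py 3 0.35; python3 - <<'E'
from plan import *
q=capture("scene"); show(q["color"],"pics/s15.png",70,190,150,270,5)
s=observe();R=Ro.from_rotvec(s["ee_rot"]);print((R.inv()*tool(CYAW)).as_rotvec())
E
```

```text
35.625 [542.48376518 174.96552599  76.55135723] 25.45614330165874 [ 1.  -1.2  0.1]
a 0.5902034285674196 b -45.736163958748904 th 1.5113721467626529 r 38.11864033486381
1.12 [0, np.float64(-0.74), np.float64(-0.21)]
0.74 [0, np.float64(-0.59), np.float64(0.44)]
0.35 [0, np.float64(-0.38), np.float64(0.63)]
[-0.01864868  0.00497291 -0.01106388]
```

View pics/s15.png

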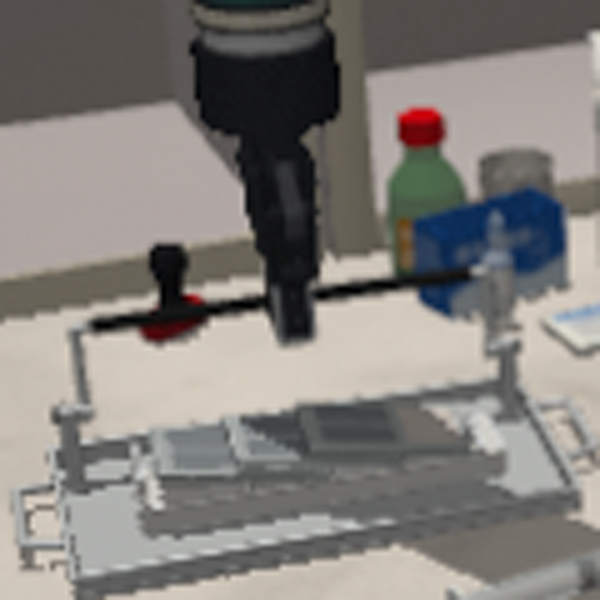

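Emit:
jog_arm --increments '[[[0, 0, 0], [0, -0.32, 0], -0.4], [[0, 0, 0], [0, -0.32, 0], -0.4], [[0, 0, 0], [0, -0.32, 0.05], -0.4], [[0, 0, 0], [0, -0.2, 0.1], -0.4], [[0, 0, 0], [0, 0, 0], -0.4]]'

```text
clock: 36.3
ee_pos: [510.5, 179.0, 73.7]
ee_rot: [-2.352, -2.067, 0.025]
force: [-0.1, 0.4, -0.1]
width: 25.6
```

```bash
python3 arc.py 3 0.35; python3 - <<'E'
from plan import *
q=capture("scene"); show(q["color"],"pics/s16.png",70,190,150,270,5)
E
```

```text
36.3 [510.50194938 178.95372268  73.70146889] 25.574573326435626 [-0.1  0.4 -0.1]
a 0.7598991697260901 b -13.50708612132298 th 0.7955644145977864 r 49.28391745767059
0.65 [0, np.float64(-0.15), np.float64(0.25)]
0.5 [0, np.float64(-0.15), np.float64(0.24)]
0.35 [0, np.float64(-0.12), np.float64(0.26)]
```

View pics/s16.png

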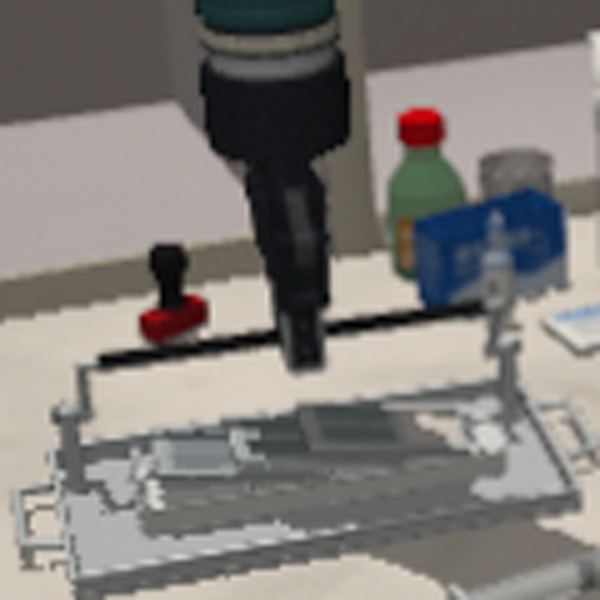

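Emit:
jog_arm --increments '[[[0, 0, 0], [0, -0.25, 0.15], -0.4], [[0, 0, 0], [0, -0.2, 0.2], -0.4], [[0, 0, 0], [0, -0.1, 0.15], -0.4], [[0, 0, 0], [0, 0, 0], -0.4]]'

```text
clock: 36.85
ee_pos: [496.6, 180.9, 60.6]
ee_rot: [-2.353, -2.067, 0.024]
force: [-0.6, -0.3, -0.6]
width: 25.5
```

```bash
python3 arc.py 1 0.35; python3 - <<'E'
from plan import *
q=capture("scene"); show(q["color"],"pics/s17.png",70,190,150,270,5)
E
```

```text
36.85 [496.60467921 180.92964201  60.59490259] 25.473979437470746 [-0.6 -0.3 -0.6]
a 1.074828030185827 b 0.526416477224894 th 0.4272667424421223 r 53.319769471297185
0.35 [0, np.float64(0.14), np.float64(0.23)]
```

View pics/s17.png

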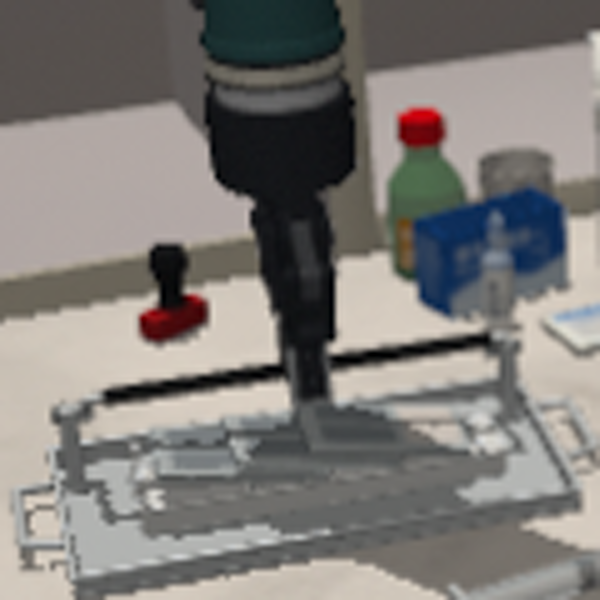

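Emit:
jog_arm --increments '[[[0, 0, 0], [0, 0.03, -0.6], -0.4], [[0, 0, 0], [0, 0.1, -0.7], -0.4], [[0, 0, 0], [0, 0.02, -0.2], -1], [[0, 0, 0], [0, 0, 0], -1], [[0, 0, 0], [0, 0, 0], -1], [[0, 0, 0], [0, 0, 0], -1]]'

```text
clock: 37.65
ee_pos: [499.6, 180.1, 100.7]
ee_rot: [-2.352, -2.065, 0.028]
force: [0.2, -0.6, 0.0]
width: -0.1
```

```bash
python3 - <<'E'
from plan import *
p=capture("top");q=capture("scene"); s=observe(); print(s["clock"],s["ee_pos"],s["width"])
show(q["color"],"pics/s18.png",70,190,150,270,5);show(p["color"],"pics/t18.png",110,200,150,240,6)
plan(carr(0,-3,82),tool(CYAW),-1,1)
E
```

```text
37.75 [499.64654168 180.06687154 100.6024921 ] -0.19386188589745212
dist [  0.3  -0.6 -18.6] rot [-0.02   0.006 -0.011]
[[-0.17, 0.05, -0.09], [-0.018, 0.032, 0.744], -1],
```

View pics/s18.png

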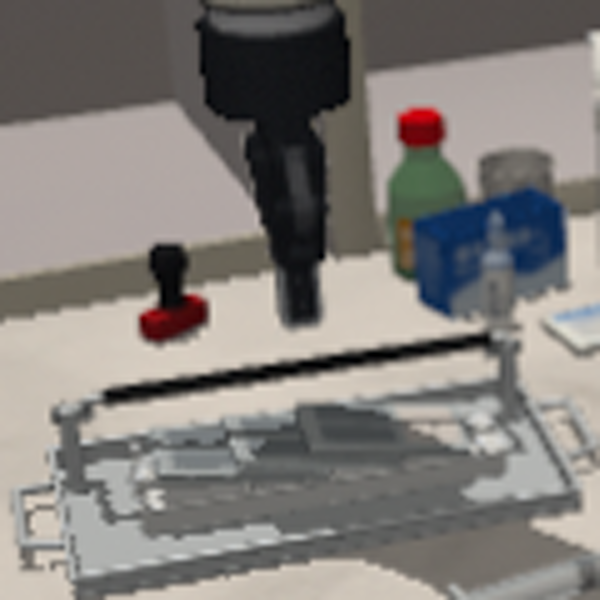

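Bar at about 0.6 rad, fingers shut and above it. Pressing down.

Emit:
jog_arm --increments '[[[-0.15, 0.05, -0.09], [0, 0.03, 0.5], -1], [[0, 0, 0], [0, 0, 0.4], -1], [[0, 0, 0], [0, 0, 0.4], -1], [[0, 0, 0], [0, -0.05, 0.3], -1], [[0, 0, 0], [0, 0, 0], -1]]'

```text
clock: 38.38
ee_pos: [498.4, 180.3, 58.0]
ee_rot: [-2.348, -2.084, 0.005]
force: [-0.5, -0.2, 1.0]
width: 0.0
```

```bash
python3 - <<'E'
from plan import *
q=capture("scene"); s=observe(); print(s["clock"],s["ee_pos"],s["width"],s["force"])
show(q["color"],"pics/s19.png",70,190,150,270,5)
plan(carr(0,-1,51),tool(CYAW),-1,1)
E
```

```text
38.425 [498.66886271 180.35394123  58.2654086 ] 0.26670738765856694 [-0.07598506 -0.26158078 -0.57494136]
dist [-0.7 -0.7 -7.3] rot [-0.003  0.    -0.   ]
[[-0.03, 0.0, 0.0], [-0.03, -0.023, 0.291], -1],
```

View pics/s19.png

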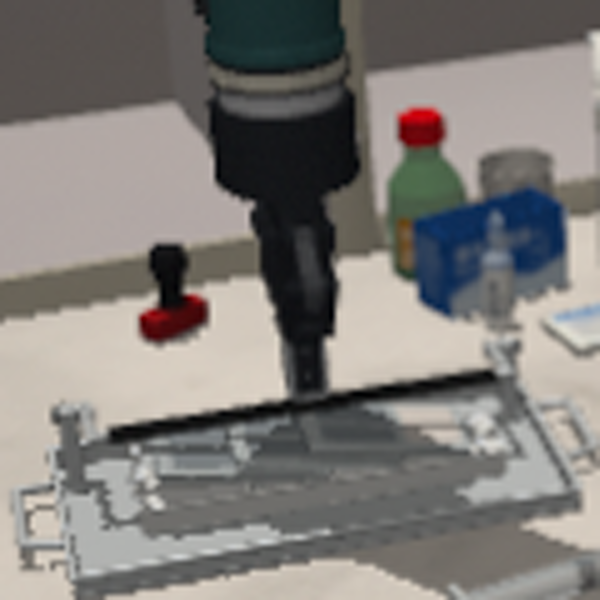

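Emit:
jog_arm --increments '[[[0, 0, 0], [0, 0, 0.15], -1], [[0, 0, 0], [0, 0, 0.12], -1], [[0, 0, 0], [0, 0, 0], -1]]'

```text
clock: 38.8
ee_pos: [499.3, 180.5, 51.7]
ee_rot: [-2.348, -2.084, 0.002]
force: [-0.1, 0.1, -0.3]
width: -0.2
```

Emit:
jog_arm --increments '[[[0, 0, 0], [0, 0, 0.08], -1], [[0, 0, 0], [0, 0, 0.08], -1]]'

```text
clock: 39.05
ee_pos: [499.5, 180.6, 49.7]
ee_rot: [-2.349, -2.084, 0.002]
force: [-4.7, -1.0, 25.2]
width: -0.1
```

Emit:
jog_arm --increments '[[[0, 0, 0], [0, 0, -0.3], -1], [[0, 0, 0], [0, 0, -0.8], -1], [[0, 0, 0], [0, 0, -1], -1], [[0, 0, 0], [-0.5, -0.3, -1], -1], [[0, 0, 0], [-1, -0.3, -0.8], -1], [[0, 0, 0], [-1, -0.3, 0], -1], [[0, 0, 0], [-1, 0, 0], -1], [[0, 0, 0], [-1, 0, 0], -1]]'

```text
clock: 40.05
ee_pos: [465.3, 71.4, 152.1]
ee_rot: [2.344, 2.09, 0.009]
force: [0.2, 0.3, -0.6]
width: -0.0
```

Emit:
jog_arm --increments '[[[0, 0, 0], [-1, 0, 0], -1], [[0, 0, 0], [-1, 0, 0], -1], [[0, 0, 0], [-1, 0, 0], -1], [[0, 0, 0], [-1, 0, 0], -1], [[0, 0, 0], [-0.5, 0, 0], -1], [[0, 0, 0], [0, 0, 0], -1], [[0, 0, 0], [0, 0, 0], -1]]'

```text
clock: 40.92
ee_pos: [452.2, -45.1, 152.6]
ee_rot: [2.346, 2.085, 0.013]
force: [-0.8, -0.1, 0.4]
width: -0.1
```

```bash
python3 - <<'E'
from laid import *
p=capture("top");q=capture("scene"); s=observe(); print(s["clock"],s["ee_pos"],s["width"],s["force"])
outline(p,"pics/t20.png",[1,2,3],110,215,160,235,7); outline(q,"pics/s20.png",[1,2,3],70,200,180,275,6)
show(p["color"],"pics/t20r.png",110,215,160,235,7);show(q["color"],"pics/s20r.png",70,200,180,275,6)
for P,n in ((p,"t"),(q,"s")):
    C=cloud(P); m=(P["color"].max(2)<60)&np.isfinite(C[...,0])
    c,s_=np.cos(CYAW),np.sin(CYAW); d=C[...,:2]-[CX,CY]; a=d[...,0]*c+d[...,1]*s_; b=-d[...,0]*s_+d[...,1]*c
    m&=(abs(a)<104)&(abs(b)<15)&(C[...,2]>30)&(C[...,2]<80)
    print(n,m.sum(),"b",np.median(b[m]),"z",np.median(C[...,2][m]),np.polyfit(a[m],C[...,2][m],1))
    for k in (1,2,3):
        x0=-5.6-40*(k-1); mm=(a>x0+6)&(a<x0+(82 if k==1 and 0 else 36))&(abs(b)>8)&(abs(b)<25)&(C[...,2]>15)&(C[...,2]<45)
        A=np.c_[a[mm]-x0,b[mm],np.ones(mm.sum())]; r=np.linalg.lstsq(A,C[...,2][mm],rcond=None)[0]; print(k,r.round(3),mm.sum())
E
```

```text
41.025 [452.17579006 -44.92549998 152.56679565] -0.10094572993239187 [-0.11045265 -0.05134935 -0.10188274]
t 73 b -0.06261030579646576 z 50.3271074024031 [-1.04790672e-02  5.05459294e+01]
1 [-4.0000e-02 -7.0000e-03  3.8501e+01] 62
2 [ 0.069 -0.041 34.701] 61
3 [ 0.396 -0.053 17.75 ] 12
s 228 b 3.5123061975396244 z 46.678540638713415 [-2.59332652e-03  4.64533942e+01]
1 [-0.098 -0.339 40.001] 51
2 [ 1.5000e-02 -3.1900e-01  3.6054e+01] 49
3 [ 1.0000e-02 -7.7000e-02  2.6451e+01] 59
```

View pics/t20.png

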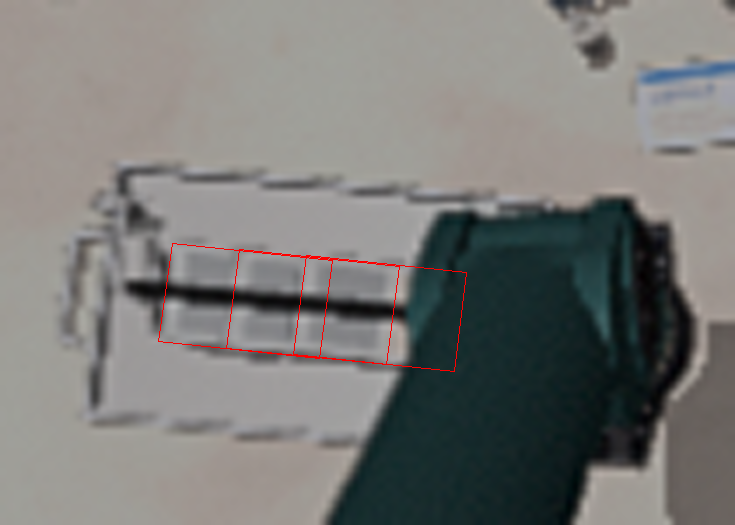

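View pics/s20r.png

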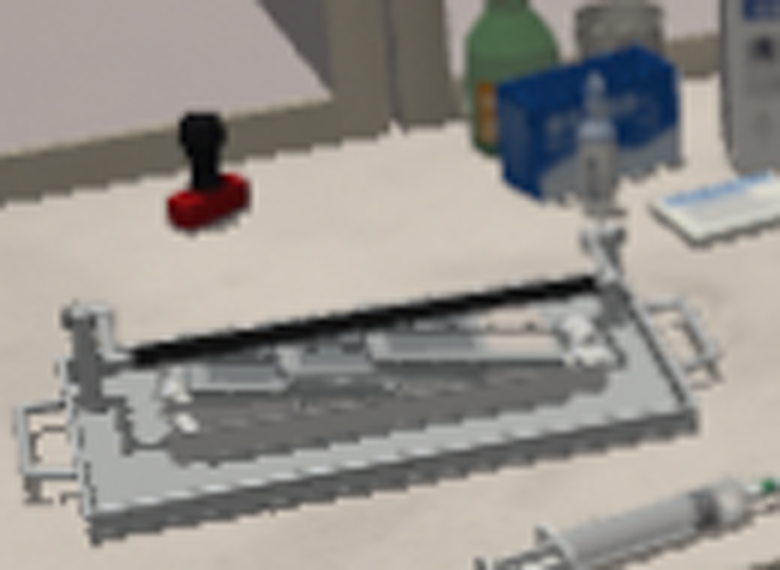

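Emit:
jog_arm --increments '[[[0, 0, 0], [-1, 0, 0], -1], [[0, 0, 0], [-1, 0, 0], -1], [[0, 0, 0], [-1, 0, 0], -1], [[0, 0, 0], [-1, 0, 0], -1], [[0, 0, 0], [-1, 0, 0], -1], [[0, 0, 0], [-0.5, 0, 0], -1], [[0, 0, 0], [0, 0, 0], -1], [[0, 0, 0], [0, 0, 0], -1]]'

```text
clock: 42.02
ee_pos: [440.1, -177.1, 151.8]
ee_rot: [2.329, 2.105, 0.019]
force: [-0.4, 0.3, -0.2]
width: -0.0
```

```bash
python3 - <<'E'
from laid import *
p=capture("top"); s=observe(); print(s["clock"],s["ee_pos"],s["joint_vel"].round(3))
outline(p,"pics/t21.png",[1,2,3],110,215,160,235,7)
C=cloud(p); c,s_=np.cos(CYAW),np.sin(CYAW); d=C[...,:2]-[CX,CY]; a=d[...,0]*c+d[...,1]*s_; b=-d[...,0]*s_+d[...,1]*c
for k in (1,2,3):
    x0=-5.6-40*(k-1); lo,hi=(42,80) if k==1 else ((42,82) if k==2 else (6,82))
    mm=(a>x0+lo)&(a<x0+hi)&(abs(b)>9)&(abs(b)<25)
    if k<3: mm&=(a>x0-40+94)
    A=np.c_[a[mm]-x0,b[mm],np.ones(mm.sum())]; r=np.linalg.lstsq(A,C[...,2][mm],rcond=None)[0]; print(k,r.round(3),mm.sum())
E
```

```text
42.075 [ 440.18036491 -177.02273402  151.79140842] [-0.001 -0.001  0.001  0.001  0.001 -0.001  0.002]
1 [7.6000e-02 2.4000e-02 3.2123e+01] 49
2 [ 0.198  0.048 24.335] 54
3 [1.7700e-01 1.4000e-02 2.5239e+01] 151
```

View pics/t21.png

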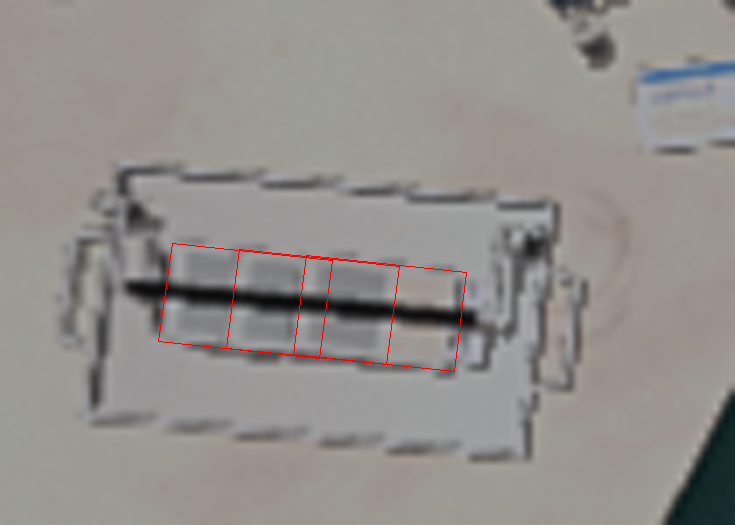

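```bash
python3 -c "
from h import *
print(job_done()); print(observe()['clock'])"
```

```text
the job is handed in; nothing more can be done
None
the job is handed in; nothing more can be done
```

I laid the three grey mailers in bays 1, 2 and 3, overlapping and label up, then swung the bail over and pressed it down. The job was handed in at about 42 s on the robot's clock; no verdict was reported.

**Last checks that agreed**
- **Mailers:** from the top camera, each one measured 0.173–0.183 rad slope (0.176 expected) after it was laid. Their tab tops stood at 25.0–25.6 mm (24.9 expected). The outlines lay on their bay positions to within about 1–2 mm.
- **Bail:** the bar's top measured 50.3 mm high, level and on the middle line, which means an angle near 0. The fingers met about 25 N pressing it down.
- **Ampoule and arm:** in the last side-camera view the ampoule stood upright. The arm was clear of everything and at rest.

**Checks that disagreed or did not go to plan**
- **Height bias between cameras:** the side camera read mailer heights 2–3 mm below the top camera, and its slope for the third mailer was a bit steep, about 0.20. I put this down to calibration bias, because the table also read 1 mm low in that view.
- **Final fit of the first mailer:** with the bar over it, its slope came out at 0.08 from only 49 pixels on a short strip. Its height at mid-strip still matched what it should be.
- **Moving the bail:** gripping the bar tightly jammed near upright and twisted the tool by 0.1 rad. I loosened the fingers, guided the bar over between them, and pressed it down with the fingers shut.

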